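Core up and close a two-part casting mould

ROBOT

A 6-joint arm with a two-finger parallel gripper is mounted at the origin on the work surface. World frame = base frame: x ahead of the robot, y to its left, z up, the work surface at z = 0. Lengths are in m, angles in rad, forces in N, time in s.
With the tool pointing down it reaches from about 0.35 to 0.85 m from the base axis. Payload 8.1 kg.
Tool frame: the origin (TCP) lies between the finger pads; the fingertips stand 8 mm ahead of it and the grasp point (between the pads) lies 11 mm behind it (robot.tip_reach is the y of the fingertips in the tool frame, in m); y points along the fingers, z is the direction in which the jaws open and shut, and the axes are right-handed (so a half turn about y gives the same grasp; the last joint's range is limited). The gripper opens to 93 mm and grips with 3 to 60 N. Pads are 15 mm wide; open, the fingers measure 128 mm over their backs; the gripper's body (75 mm by 188 mm) begins 65 mm behind the grasp point.
Start: joints at [-1.424, 0.13, 1.488, -0, 1.523, -0.085], TCP at [0.138, -0.584, 0.227] pointing down, gripper open.
Joint ranges: [-2.96, 2.96], [-0.89, 2.26], [0.02, 2.5], [-1.34, 4.48], [0, 2.73], [-2.66, 2.66]. Speed limits (rad/s): [2.39, 2.39, 2.79, 3.14, 3.14, 3.14].

INTERFACE

Orientations are given as a rotation vector (axis times angle).
In Python, from plant import robot gives the robot as it stands.
- The arm moves only by the tool carry_out, never from a script. Its argument "increments" is a list of rows, each an object with "linear": the shift along the tool's x, y, z in m, a list of three; "yaw": the turn about the tool's y in rad. A call has 1 to 5 rows; each row is the pose to reach, as a shift and turn from the pose measured when the call began, along the tool's axes at that moment; what a row does not reach only later rows make up. A row lasts 1/8 s, in which the tool goes at most 62.5 mm and 10.7 degrees, less where a joint would pass 70% of its speed; a pose out of reach is approached as far as the arm can. A call with a gripper value outside its range is refused whole. "gripper" is the opening, from 0 (shut) to 1 (fully open), set as the call begins (left out, the last holds). The fingers move at their own pace and stop on an object; "newtons" is the grip in N (left out, the last holds). Time passes only in rows, so rows that repeat a pose let the fingers close. It gives the time, the measured TCP pose, the force and the opening at its end, in the units of the state.
- robot.read_state(): the state, without advancing time (a new reading comes with each control period).
- robot.read_camera(name): name is "side" or "top" or "wrist"; returns the picture (480x640x3 uint8, blue, green, red); there is no depth.
- robot.camera_params(name): a dict with "fov_y" (degrees; the focal length in pixels is half the picture's height over the tangent of half this angle, whatever the lens; pixels are square), "cx", "cy" (the principal point, pixels), "R" (3x3) and "t" (3): a world point X has camera coordinates R X + t. Camera axes: x right, y down, z forward; pixel columns grow to the right and rows downward; lengths in m; the calibration is good to about 2 mm. A picture is of the moment at which its call begins: read the wrist's pose just before it. camera_params takes no time and is no camera call; for the wrist camera it gives the pose at the moment of the call.
- robot.close_job(): hands the job in, once; it reports no verdict.
The state is a dict: "t": time; "q": joint angles; "dq": joint speeds; "joint_torque": joint torques, N m; "tool_pos": TCP position; "orientation": TCP orientation; "force": force on the tool from outside, world axes, zero at the start; "wrist_torque": the same for the moment, N m; "opening": finger opening in m.
Only numpy, scipy, OpenCV 4.12 (cv2) and the standard library are available. Lean on these libraries where they do the work, as an engineer would, in place of code of your own. Each camera call takes 0.05 s, during which the arm holds its last target.

TASK

Get the casting mould ready for the next pour: take the short and the long core rod from the rack and lay each in the seat of the lower mould half that matches its length, leaving the extra-long spare rod in the rack. Then take the cover plate by its handle and, with its wide bushing over the thick guide pin, lower it level and gently down both pins until it lies flush on the lower half, and let go. Do not tilt or jam the plate on the pins or drop it, and leave the bottle, brush jar, tin and mixing cup standing where they are.

Things in the scene. Friction and masses are not known exactly. Their poses are not given: they have to be found in the camera images.
- mould: Lower mould half: aluminium block 180 (x) x 132 (y) x 36 mm high on a 205 x 155 x 12 mm plywood board, fixed to the bench. Origin: centre of the board's underside, on the bench; z up, x along the block through both guide pins. Two open rectangular cavities 24 mm deep, side by side: the longer at +y, the shorter at -y. Each end of a cavity runs on into a closed slot; a rod bridges the cavity.
- mould_face (a point): Centre of the parting face (the block's top), midway between the pins, 48 mm above the bench; axes as the mould. The cover is closed when its origin is here, its +x along this +x.
- long_seat (a point): Centre of the long rod's axis when seated: mould frame (0, +31, 40) mm, 8 mm below the face; axes as the mould. Seat slots 14 mm wide, 14 mm deep, 116 mm from closed end to closed end along x, open into a cavity 76 mm long (x) and 54 mm wide (y = 4 to 58 mm) whose floor is 24 mm above the bench, so fingers fit in beside the rod.
- short_seat (a point): Centre of the short rod's axis when seated: mould frame (0, -31, 40) mm, 8 mm below the face; axes as the mould. Seat slots 14 mm wide, 14 mm deep, 76 mm from closed end to closed end along x, open into a cavity 40 mm long (x) and 54 mm wide (y = -4 to -58 mm) whose floor is 24 mm above the bench, so fingers fit in beside the rod.
- thick_pin (a point): Top of the thick steel guide pin, 14 mm diameter, at mould x = +78, y = 0 mm; it stands 42 mm above the face, the top 7 mm tapered to 7 mm.
- thin_pin (a point): Top of the thin steel guide pin, 10 mm diameter, at mould x = -78, y = 0 mm; it stands 42 mm above the face, the top 7 mm tapered to 3 mm.
- cover: Loose aluminium cover plate 180 (x) x 128 (y) x 12 mm, about 0.8 kg, flat on the bench, handle up. Origin: centre of its underside, x along its length, z up. Guide holes with raised 12 mm high steel bushings on y = 0: 16 mm hole at x = +78 mm (bushing 26 mm wide) for the thick pin, 12 mm hole at x = -78 mm (bushing 22 mm wide) for the thin pin. Two 14 mm pouring holes at y = +-42 mm.
- cover_handle (a point): Centre of the cover's bar handle, 46 mm above the plate's underside (over its origin): a rectangular bar 104 mm long in x, 14 mm wide in y, 16 mm high, on two 10 mm round posts at x = +42 and -42 mm, 26 mm clear above the plate. The centre of mass lies below it.
- rack: Fixed wooden rod rack: foot 86 (x) x 136 (y) x 10 mm, two upright combs across y, 38 mm high, 7 mm thick, 40 mm clear between them, each with three 14 mm wide, 8 mm deep notches at y = -44, 0, +44 mm. Rods lie along x, axes 36 mm above the bench, within about 5 mm of centred. Origin: centre of the underside, z up.
- short_rod: Short steel core rod, 12 mm diameter, 70 mm long, chamfered ends, about 60 g, loose in one of the rack's notches. Origin at its centre, x along its axis.
- long_rod: Long steel core rod, 12 mm diameter, 110 mm long, chamfered ends, about 100 g, loose in one of the rack's notches. Origin at its centre, x along its axis.
- spare_rod: Extra-long spare rod, 12 mm diameter, 150 mm long, chamfered ends, about 130 g, in one of the rack's notches; it fits no seat. Origin at its centre, x along its axis.
- water_bottle: Bystander: clear water bottle, 64 mm wide, 205 mm tall, standing. Origin at the centre of its underside.
- brush_jar: Bystander: glass jar 72 mm wide, 95 mm tall, with brushes that reach 200 mm high and lean up to about 40 mm from its axis. Origin at the centre of its underside.
- wax_tin: Bystander: low round metal tin, 76 mm wide, 34 mm high. Origin at the centre of its underside.
- mixing_cup: Bystander: white plastic mixing cup, 68 mm wide at the rim, 75 mm high. Origin at the centre of its underside.

How it is judged:
By the outcome, as a careful person would: the job done as asked, in the order asked, and still so for the second after the job is handed in, with the robot touching nothing.
It also fails if it takes over 72 s, if anything falls off the work surface, if the arm or the gripper's body presses on something with over 40 N, if the wrist force passes 120 N, or if a joint passes its speed limit or range.

## Working session

There is one attempt and no reset: what is moved stays moved. The work goes in short steps, Python scripts to look and compute and a tool call to move; the robot and the scene stay as the last step left them, time stands still between calls to the robot, and variables do not carry over. Pictures are saved under pics/ and viewed, and the job is handed in when it is done.

Besides the shell and the picture viewer there is one more tool, called after ">>>" by a JSON object that holds its "api" and its "payload", one argument or row to a line. carry_out: Moves the arm, as the interface text tells. Its arguments: {"type":"object","properties":{"increments":{"type":"array","items":{"type":"object","properties":{"linear":{"type":"array","items":{"type":"number"}},"yaw":{"type":"number"}}}},"gripper":{"type":"number"},"newtons":{"type":"number"}},"required":["increments"]}

```bash
ls; mkdir -p pics; python3 - <<'E'
from plant import robot
import cv2,json
print(robot.read_state())
for n in("side","top","wrist"):
    p=robot.camera_params(n);print(n,p)
    cv2.imwrite(f"pics/{n}0.png",robot.read_camera(n))
print(robot.tip_reach)
E
```

```text
pics
{'t': 0.0, 'q': array([-1.42439130e+00,  1.31133892e-01,  1.48928721e+00,  5.27847324e-06,
        1.52302658e+00, -8.54044178e-02]), 'dq': array([ 0.00014595,  0.00074585, -0.0001361 ,  0.00019389, -0.00147857,
        0.00108013]), 'joint_torque': array([-8.54212904e-04, -5.59833956e+01, -4.91767001e+01,  7.68398121e-02,
        3.50223714e-02, -1.28027923e-04]), 'tool_pos': array([ 0.13778119, -0.58338186,  0.22559939]), 'orientation': array([-0.24438538,  2.10054791, -2.09663014]), 'force': array([ 0.43036611,  0.42301763, -0.80453987]), 'wrist_torque': array([ 0.03195715, -0.0047342 , -0.00684229]), 'opening': 0.09324894786736053}
side {'fov_y': 50.42400254875147, 'cx': 318.03536611333334, 'cy': 247.68811871528231, 'R': array([[-0.79366834, -0.60798069,  0.02121425],
       [-0.34325373,  0.41875379, -0.84072715],
       [ 0.50226233, -0.67454039, -0.54104326]]), 't': array([0.4099374 , 0.25179659, 0.80768465])}
top {'fov_y': 49.73948461340354, 'cx': 328.65056012674853, 'cy': 250.2541137061624, 'R': array([[ 0.0102197 , -0.99983792, -0.01482215],
       [-0.99482271, -0.00866737, -0.10125537],
       [ 0.10111049,  0.01578022, -0.99475005]]), 't': array([-0.0075941 ,  0.55000421,  1.21043797])}
wrist {'fov_y': 66.15226605754654, 'cx': 316.4858739140605, 'cy': 243.23218299728686, 'R': array([[ 0.22941235, -0.97332819, -0.00148736],
       [-0.92945259, -0.21952405,  0.29652499],
       [-0.28894264, -0.06664406, -0.95502394]]), 't': array([-0.59914107, -0.03471265,  0.39275534])}
0.008
```

View pics/top0.png

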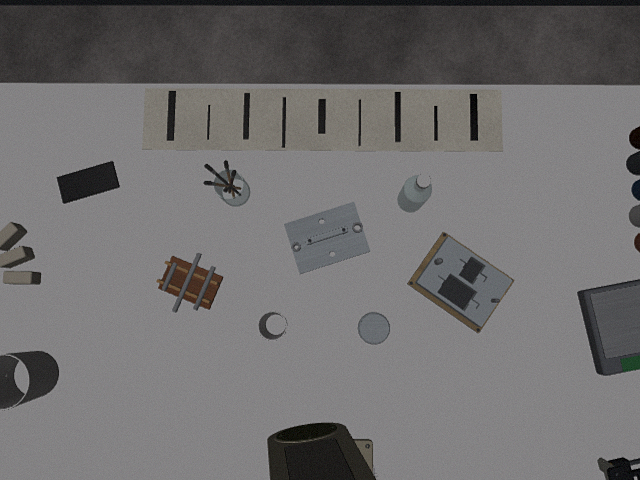

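View pics/side0.png

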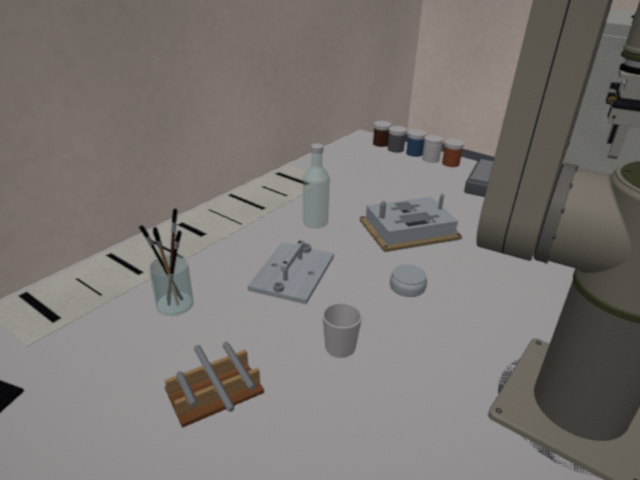

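View pics/wrist0.png

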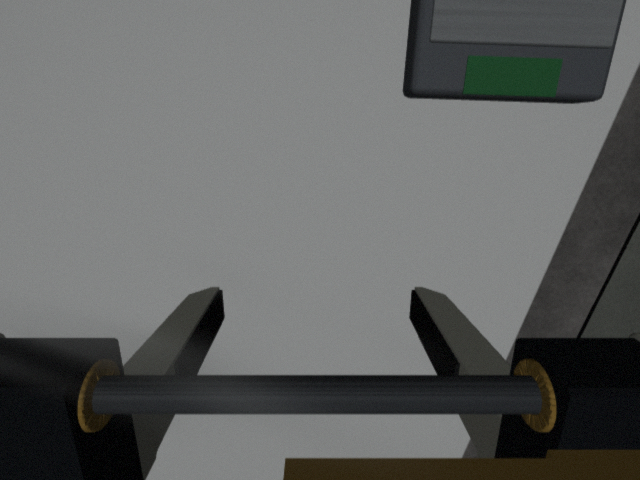

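```bash
python3 - <<'E'
import cv2,numpy as np
im=cv2.imread("pics/top0.png")
def crop(x0,y0,w,h,s): 
    c=im[y0:y0+h,x0:x0+w]; c=cv2.resize(c,None,fx=s,fy=s,interpolation=cv2.INTER_CUBIC)
    return cv2.convertScaleAbs(c,alpha=1.5)
cv2.imwrite("pics/t_mould.png",crop(400,225,120,110,5))
cv2.imwrite("pics/t_rack.png",crop(145,240,100,80,6))
cv2.imwrite("pics/t_cover.png",crop(275,190,110,95,6))
E
```

```text
(no output)
```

View pics/t_mould.png

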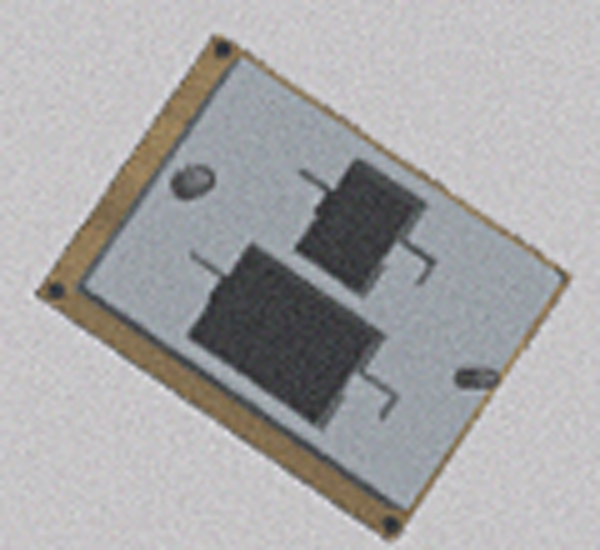

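View pics/t_rack.png

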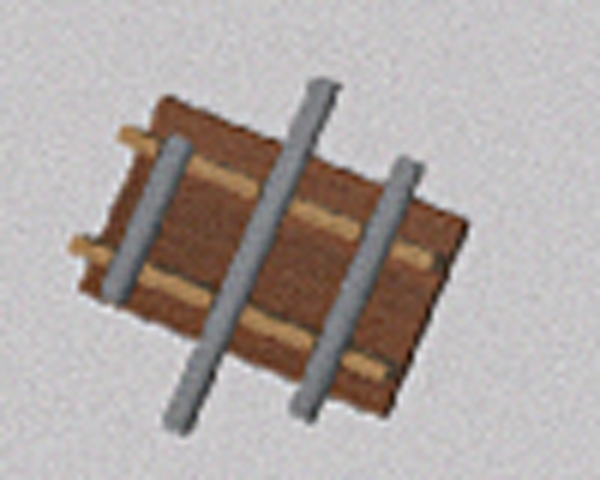

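View pics/t_cover.png

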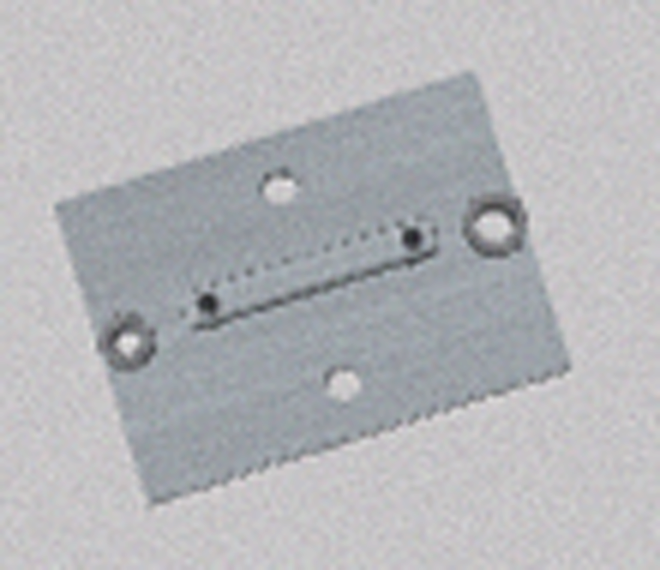

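```bash
cat > h.py <<'E'
import numpy as np,cv2
from scipy.optimize import least_squares
from scipy.spatial.transform import Rotation as Ro
def K(p):
    f=240/np.tan(np.radians(p["fov_y"]/2)); return f,p["cx"],p["cy"]
def proj(p,X):
    c=np.atleast_2d(X)@p["R"].T+p["t"]; f,cx,cy=K(p)
    return np.c_[f*c[:,0]/c[:,2]+cx, f*c[:,1]/c[:,2]+cy]
def back(p,uv,z):
    f,cx,cy=K(p); uv=np.atleast_2d(uv).astype(float)
    d=np.c_[(uv[:,0]-cx)/f,(uv[:,1]-cy)/f,np.ones(len(uv))]@p["R"]
    c=-p["R"].T@p["t"]; z=np.broadcast_to(z,len(uv))
    return c+d*((z-c[2])/d[:,2])[:,None]
def place(pose,M):
    x,y,a=pose; M=np.atleast_2d(M)
    return np.c_[x+np.cos(a)*M[:,0]-np.sin(a)*M[:,1],y+np.sin(a)*M[:,0]+np.cos(a)*M[:,1],M[:,2]]
def fit(p,M,uv,pose0,loss='soft_l1'):
    M=np.array(M,float);uv=np.array(uv,float)
    r=least_squares(lambda q:(proj(p,place(q,M))-uv).ravel(),pose0,loss=loss,x_scale=[.01,.01,.05])
    return r.x,(proj(p,place(r.x,M))-uv)
def tool(s): return Ro.from_rotvec(s["orientation"]).as_matrix()
def goto(s,pos,zang=None):
    """increments in tool axes to reach world pos; zang = wanted world angle of the jaw axis (mod pi)"""
    R=tool(s); lin=R.T@(np.array(pos)-s["tool_pos"]); yaw=None
    if zang is not None:
        a=np.arctan2(R[1,2],R[0,2]); d=(zang-a+np.pi/2)%np.pi-np.pi/2
        yaw=-d*np.sign(-R[2,1])   # tool y down
    return np.round(lin,4),(None if yaw is None else round(float(yaw),4))
def info(s):
    R=tool(s);print("t %.2f pos %s jaw %.4f ydir %s F %s op %.4f q6 %.2f"%(s["t"],np.round(s["tool_pos"],4),np.arctan2(R[1,2],R[0,2]),np.round(R[:,1],4),np.round(s["force"],1),s["opening"],s["q"][5]))
E
python3 - <<'E'
from plant import robot
from h import *
p=robot.camera_params("top"); s=robot.read_state(); info(s); print(tool(s).round(3))
def un(c,x0,y0,sc): return (np.array(c,float)+.5)/sc-.5+[x0,y0]
mm=.001
mu=un([(83,288),(243,55),(565,277),(408,510),(218,38),(40,293),(392,538)],400,225,5)
M=np.array([(90,66,48),(90,-66,48),(-90,-66,48),(-90,66,48),(102.5,-77.5,12),(102.5,77.5,12),(-102.5,77.5,12)])*mm
m,e=fit(p,M,mu,[.5,-.3,.95]);print("mould",m.round(4),e.round(1).tolist())
pp=(proj(p,place(m,np.array([(78,0,90),(-78,0,90),(38,-31+27,48)])*mm))-[400,225]+.5)*5;print("pin tops crop",pp)
ru=un([(180,140),(113,298),(410,165),(303,412),(325,85),(180,428)],145,240,6)
X=back(p,ru,.036)
for i,n in enumerate(("short","long","spare")):
    a,b=X[2*i],X[2*i+1];print(n,((a+b)/2).round(4),np.linalg.norm(a-b).round(4),np.arctan2(*(a-b)[[1,0]]))
cu=un([(55,203),(475,70),(570,372),(152,505),(495,226),(128,343)],275,190,6)
C=np.array([(-90,64,12),(90,64,12),(90,-64,12),(-90,-64,12),(78,0,24),(-78,0,24)])*mm
c,e=fit(p,C,cu,[.5,0,-1.25]);print("cover",c.round(4),e.round(1).tolist())
for n,u,z in(("tin",(374,328),.034),("cup",(275,325),.075),("bottle",(424,182),.205),("jar",(235,189),.095)):print(n,back(p,u,z).round(3))
E
```

```text
t 0.15 pos [ 0.1378 -0.5835  0.2258] jaw -1.3390 ydir [-2.0e-04  1.4e-03 -1.0e+00] F [ 0.1 -0.2  0.2] op 0.0933 q6 -0.09
[[-0.973 -0.     0.23 ]
 [-0.23   0.001 -0.973]
 [-0.    -1.    -0.001]]
mould [ 0.4791 -0.3197  0.9673] [[0.2, -0.4], [-0.2, 0.2], [-0.1, -0.1], [-0.1, 0.1], [0.0, -1.2], [-0.5, 0.1], [0.6, 0.9]]
pin tops crop [[203.19341476 178.48736922]
 [493.3419596  378.20871364]
 [261.36432787 227.97251558]]
short [0.4843 0.376  0.036 ] 0.0672 -0.3657543794040672
long [0.4578 0.2916 0.036 ] 0.1051 -0.3800264516408913
spare [0.4702 0.3332 0.036 ] 0.1456 -0.3678672991111107
cover [ 0.5829  0.0029 -1.2533] [[-0.2, 0.4], [0.1, 0.3], [0.6, -0.4], [-0.8, 0.0], [0.4, -0.2], [-0.2, -0.1]]
tin [[ 0.367 -0.111  0.034]]
cup [[0.374 0.117 0.075]]
bottle [[ 0.676 -0.201  0.205]]
jar [[0.683 0.213 0.095]]
```

```bash
cat >> h.py <<'E'
def goto(s,pos,jaw=None):
    R=tool(s); lin=R.T@(np.array(pos)-s["tool_pos"]); yaw=None
    if jaw is not None:
        a=np.arctan2(R[1,2],R[0,2]); d=jaw-a; yaw=round(-float(d),4)
    print("GOTO",np.round(lin,4).tolist(),yaw,"q6~",round(float(np.arctan2(pos[1],pos[0])-(jaw if jaw is not None else 0)),2))
def wristat(p,s,pos,jaw):
    """predict wrist camera params at another tool pose (tool down)"""
    R=tool(s); c=-p["R"].T@p["t"]; Rc=R.T@p["R"].T; tc=R.T@(c-s["tool_pos"])
    z=np.array([np.cos(jaw),np.sin(jaw),0]);y=np.array([0,0,-1.]);x=np.cross(y,z);N=np.c_[x,y,z]
    q=dict(p);q["R"]=(N@Rc).T;q["t"]=-q["R"]@(N@tc+np.array(pos));return q
mould0=[.4791,-.3197,.9673]
E
python3 - <<'E'
from plant import robot
from h import *
s=robot.read_state();p=robot.camera_params("wrist");R=tool(s)
print("cam in tool",R.T@(-p["R"].T@p["t"]-s["tool_pos"]))
for h_ in(.2,.25,.3):
  for back_ in (.08,.05,.11):
    a=mould0[2];pos=[mould0[0]-back_*np.cos(a),mould0[1]-back_*np.sin(a),h_]
    q=wristat(p,s,pos,a-np.pi/2)
    print(h_,back_,pos,proj(q,place(mould0,np.array([(90,66,48),(90,-66,48),(-90,-66,48),(-90,66,48)])*.001)).round().tolist())
goto(s,[.4337,-.3856,.25],-.604)
E
```

```text
cam in tool [-8.30923054e-02 -1.58784598e-01 -2.76670502e-05]
0.2 0.08 [np.float64(0.43369802725081663), np.float64(-0.3855685119801746), 0.2] [[227.0, 5.0], [406.0, 5.0], [391.0, 239.0], [242.0, 240.0]]
0.2 0.05 [np.float64(0.4507237670317604), np.float64(-0.36086781998760914), 0.2] [[230.0, 50.0], [403.0, 50.0], [389.0, 271.0], [244.0, 271.0]]
0.2 0.11 [np.float64(0.4166722874698729), np.float64(-0.41026920397274014), 0.2] [[224.0, -43.0], [409.0, -43.0], [394.0, 206.0], [239.0, 206.0]]
0.25 0.08 [np.float64(0.43369802725081663), np.float64(-0.3855685119801746), 0.25] [[240.0, 24.0], [393.0, 24.0], [382.0, 225.0], [251.0, 225.0]]
0.25 0.05 [np.float64(0.4507237670317604), np.float64(-0.36086781998760914), 0.25] [[242.0, 62.0], [391.0, 62.0], [380.0, 253.0], [253.0, 253.0]]
0.25 0.11 [np.float64(0.4166722874698729), np.float64(-0.41026920397274014), 0.25] [[238.0, -17.0], [395.0, -17.0], [383.0, 196.0], [250.0, 196.0]]
0.3 0.08 [np.float64(0.43369802725081663), np.float64(-0.3855685119801746), 0.3] [[250.0, 37.0], [383.0, 37.0], [374.0, 214.0], [259.0, 214.0]]
0.3 0.05 [np.float64(0.4507237670317604), np.float64(-0.36086781998760914), 0.3] [[252.0, 70.0], [381.0, 70.0], [373.0, 240.0], [260.0, 240.0]]
0.3 0.11 [np.float64(0.4166722874698729), np.float64(-0.41026920397274014), 0.3] [[248.0, 3.0], [384.0, 3.0], [376.0, 188.0], [257.0, 188.0]]
GOTO [-0.3335, -0.024, -0.1247] -0.735 q6~ -0.12
```

>>> {"api": "carry_out", "payload": {
  "increments": [
    {"linear":[-0.06,0.009,-0.024],"yaw":-0.15},
    {"linear":[-0.115,0.018,-0.047],"yaw":-0.3},
    {"linear":[-0.17,0.027,-0.07],"yaw":-0.45},
    {"linear":[-0.225,0.036,-0.093],"yaw":-0.6},
    {"linear":[-0.28,0.045,-0.115],"yaw":-0.735}
  ],
  "gripper": 0.3
}}

```text
t: 0.78
tool_pos: [0.3851, -0.4057, 0.1806]
orientation: [-0.863, 1.637, -1.634]
force: [0.9, -1.1, -0.3]
opening: 0.0476
```

```bash
python3 - <<'E'
from plant import robot
from h import *
s=robot.read_state();info(s);goto(s,[.4507,-.3609,.17],-.604)
E
```

```text
t 0.78 pos [ 0.3851 -0.4057  0.1806] jaw -0.5994 ydir [-3.0e-04  1.5e-03 -1.0e+00] F [ 0.9 -1.1 -0.3] op 0.0476 q6 -0.30
GOTO [-0.074, 0.0106, 0.0289] 0.0046 q6~ -0.07
```

>>> {"api": "carry_out", "payload": {
  "increments": [
    {"linear":[-0.04,0.005,0.015],"yaw":0.003},
    {"linear":[-0.074,0.0106,0.0289],"yaw":0.0046},
    {"linear":[-0.074,0.0106,0.0289],"yaw":0.0046},
    {"linear":[-0.074,0.0106,0.0289],"yaw":0.0046}
  ]
}}

```text
t: 1.27
tool_pos: [0.4503, -0.3611, 0.1698]
orientation: [-0.861, 1.64, -1.637]
force: [0.7, 0.2, 0.2]
opening: 0.0281
```

```bash
python3 - <<'E'
from plant import robot
from h import *
s=robot.read_state();info(s)
p=robot.camera_params("wrist");im=robot.read_camera("wrist");cv2.imwrite("pics/w_mould.png",im)
np.save("wm.npy",{"s":s,"p":p},allow_pickle=True)
cv2.imwrite("pics/w_mould_z.png",cv2.convertScaleAbs(cv2.resize(im[20:320,200:440],None,fx=2.5,fy=2.0*1,interpolation=cv2.INTER_CUBIC),alpha=1.3))
E
```

```text
t 1.27 pos [ 0.4503 -0.3611  0.1698] jaw -0.6036 ydir [-0.001   0.0015 -1.    ] F [0.7 0.2 0.2] op 0.0281 q6 -0.16
```

View pics/w_mould.png

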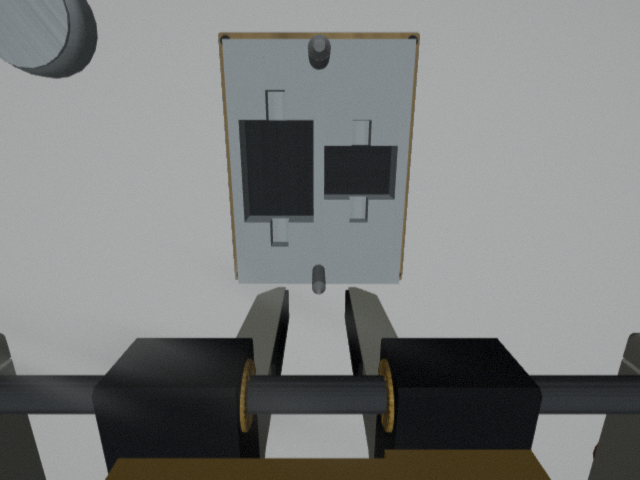

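```bash
python3 - <<'E'
import cv2
im=cv2.imread("pics/w_mould.png")
cv2.imwrite("pics/wz1.png",cv2.convertScaleAbs(cv2.resize(im[25:155,215:425],None,fx=3.8,fy=3.8,interpolation=cv2.INTER_CUBIC),alpha=1.4))
cv2.imwrite("pics/wz2.png",cv2.convertScaleAbs(cv2.resize(im[155:300,215:425],None,fx=3.8,fy=3.8,interpolation=cv2.INTER_CUBIC),alpha=1.4))
E
```

```text
(no output)
```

View pics/wz1.png

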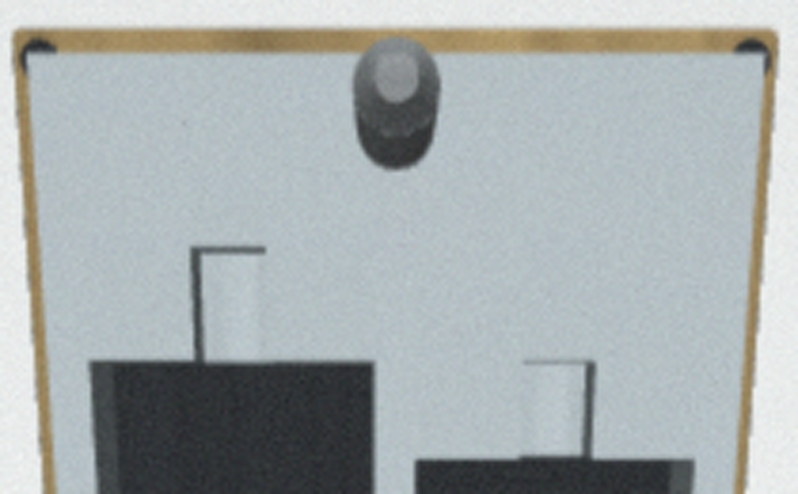

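View pics/wz2.png

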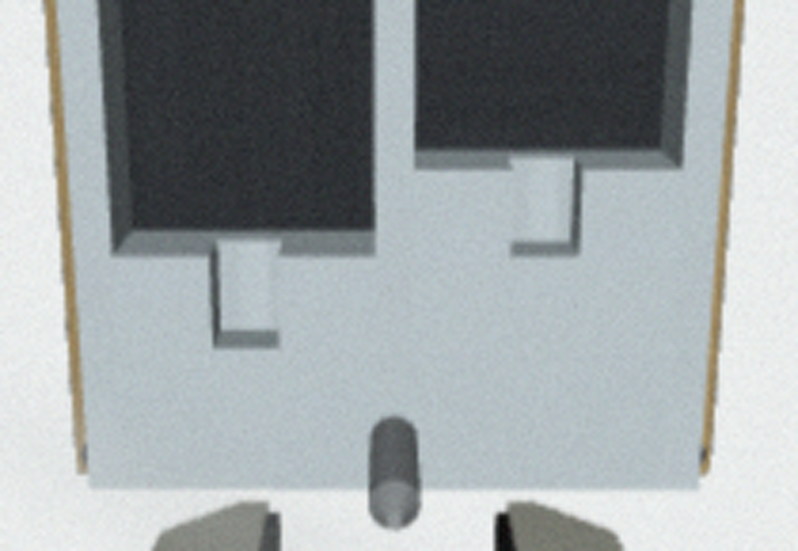

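```bash
cat > mf.py <<'E'
from h import *
d=np.load("wm.npy",allow_pickle=True).item();p=d["p"]
A=[(90,66,27,53),(90,-66,765,53),(58,38,191,247),(58,24,265,247),(38,58,90,361),(38,4,374,361),(38,-24,523,361),(38,-38,595,361),(20,-4,415,460),(20,-58,694,460)]
B=[(-90,66,90,488),(-90,-66,698,488),(-38,58,113,255),(-38,4,374,255),(-58,38,214,347),(-58,24,278,347),(-20,-4,415,168),(-20,-58,682,168),(-38,-24,512,254),(-38,-38,578,254)]
M=np.array([(a,b,48) for a,b,_,_ in A+B])*.001
uv=np.array([((x+.5)/3.8-.5+215,(y+.5)/3.8-.5+25) for _,_,x,y in A]+[((x+.5)/3.8-.5+215,(y+.5)/3.8-.5+155) for _,_,x,y in B])
m,e=fit(p,M,uv,mould0);print(m,e.round(1).tolist())
print((proj(p,place(m,[(.078,0,.09),(-.078,0,.09)]))-[215,25])*3.8)
# free pose
f,cx,cy=K(p)
ok,r,t=cv2.solvePnP(M,uv,np.array([[f,0,cx],[0,f,cy],[0,0,1.]]),None)
Rm=cv2.Rodrigues(r)[0];W=p["R"].T@Rm;o=p["R"].T@(t.ravel()-p["t"]);print("free origin",o,"yaw",np.arctan2(W[1,0],W[0,0]),W[:,2])
E
python3 mf.py
```

```text
[ 0.4806498  -0.31938958  0.96647824] [[0.1, 0.3], [-0.1, 0.3], [-0.0, -0.1], [0.3, -0.1], [-0.0, -0.2], [0.0, -0.2], [-0.4, -0.2], [0.0, -0.2], [0.1, -0.5], [0.0, -0.4], [-0.0, -0.1], [-0.0, 0.1], [-0.0, -0.0], [0.2, 0.0], [-0.1, 0.1], [0.5, 0.1], [-0.2, 0.2], [-0.2, 0.2], [-0.3, 0.3], [0.2, 0.3]]
[[ 395.29207828   76.23555161]
 [ 393.25892569 1011.26883727]]
free origin [ 4.80713766e-01 -3.19201786e-01  3.09836159e-05] yaw 0.9664113189902915 [-0.00174238 -0.00481706  0.99998688]
```

>>> {"api": "carry_out", "payload": {
  "increments": [
    {"linear":[-0.053,0,-0.029],"yaw":-0.18},
    {"linear":[-0.106,0,-0.058],"yaw":-0.36},
    {"linear":[-0.159,0,-0.087],"yaw":-0.54},
    {"linear":[-0.212,0,-0.116],"yaw":-0.72},
    {"linear":[-0.265,0,-0.145],"yaw":-0.9}
  ]
}}

```text
t: 1.95
tool_pos: [0.4811, -0.0605, 0.1709]
orientation: [-1.335, 0.986, -0.986]
force: [0.7, -0.4, -0.1]
opening: 0.028
```

```bash
python3 - <<'E'
from plant import robot
from h import *
s=robot.read_state();info(s);goto(s,[.517,.315,.17],1.2)
E
```

```text
t 1.95 pos [ 0.4811 -0.0605  0.1709] jaw 0.2990 ydir [ 5.e-04  8.e-04 -1.e+00] F [ 0.7 -0.4 -0.1] op 0.0280 q6 -0.53
GOTO [-0.3483, 0.0013, 0.1449] -0.901 q6~ -0.65
```

>>> {"api": "carry_out", "payload": {
  "increments": [
    {"linear":[-0.056,0,0.024],"yaw":-0.18},
    {"linear":[-0.112,0,0.048],"yaw":-0.36},
    {"linear":[-0.168,0,0.072],"yaw":-0.54},
    {"linear":[-0.224,0,0.095],"yaw":-0.72},
    {"linear":[-0.28,0,0.118],"yaw":-0.9}
  ]
}}

```text
t: 2.58
tool_pos: [0.512, 0.2424, 0.1718]
orientation: [-1.55, 0.287, -0.29]
force: [0.7, -0.7, 1.0]
opening: 0.0277
```

```bash
python3 - <<'E'
from plant import robot
from h import *
s=robot.read_state();info(s);goto(s,[.517,.315,.17],1.2)
E
```

```text
t 2.58 pos [0.512  0.2424 0.1718] jaw 1.2030 ydir [ 1.7e-03  8.0e-04 -1.0e+00] F [ 0.7 -0.7  1. ] op 0.0277 q6 -0.85
GOTO [-0.0214, 0.0018, 0.0695] 0.003 q6~ -0.65
```

>>> {"api": "carry_out", "payload": {
  "increments": [
    {"linear":[-0.011,0.001,0.04],"yaw":0.003},
    {"linear":[-0.021,0.002,0.07],"yaw":0.003},
    {"linear":[-0.021,0.002,0.07],"yaw":0.003},
    {"linear":[-0.021,0.002,0.07],"yaw":0.003}
  ]
}}

```text
t: 3.08
tool_pos: [0.518, 0.3139, 0.1699]
orientation: [-1.55, 0.291, -0.293]
force: [0.0, 0.0, 0.9]
opening: 0.0278
```

```bash
python3 - <<'E'
from plant import robot
from h import *
s=robot.read_state();info(s)
p=robot.camera_params("wrist");im=robot.read_camera("wrist");cv2.imwrite("pics/w_rack.png",im)
np.save("wr.npy",{"s":s,"p":p},allow_pickle=True)
E
```

```text
t 3.08 pos [0.518  0.3139 0.1699] jaw 1.1989 ydir [ 1.6e-03  2.0e-04 -1.0e+00] F [0.  0.  0.9] op 0.0278 q6 -0.74
```

View pics/w_rack.png

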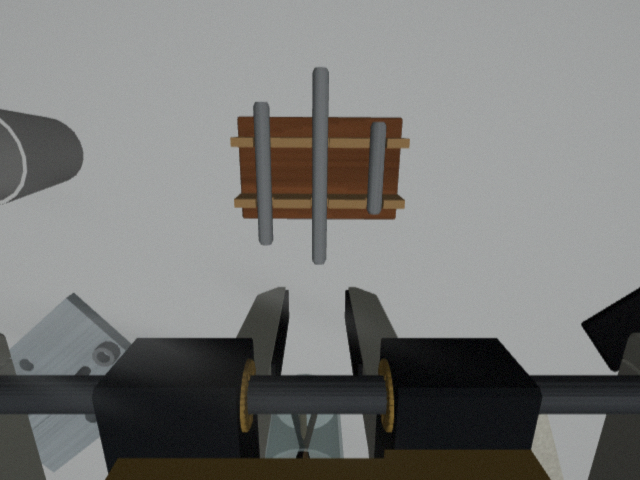

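```bash
python3 - <<'E'
from h import *
im=cv2.imread("pics/w_rack.png")
cv2.imwrite("pics/wr_z.png",cv2.convertScaleAbs(cv2.resize(im[60:270,225:425],None,fx=2.8,fy=2.8,interpolation=cv2.INTER_CUBIC),alpha=1.6))
d=np.load("wr.npy",allow_pickle=True).item();p=d["p"]
for n,a,b in(("short",(379,122),(375,214)),("long",(262,102),(266,245)),("spare",(320.5,67),(319,265))):
    A=back(p,[a,b],.038);print(n,A.mean(0).round(4),np.linalg.norm(A[0]-A[1]).round(4),np.arctan2(*(A[1]-A[0])[[1,0]]).round(3))
A=back(p,[(239,117),(402,118),(397,219),(242,219)],.01);print(A.mean(0),np.linalg.norm(A[0]-A[1]),np.linalg.norm(A[1]-A[2]))
E
```

```text
short [0.4863 0.3768 0.038 ] 0.0705 -0.367
long [0.46   0.2926 0.038 ] 0.1107 -0.386
spare [0.4731 0.3342 0.038 ] 0.1519 -0.377
[0.47357891 0.33454556 0.01      ] 0.13339213074843598 0.08490281728049691
```

View pics/wr_z.png

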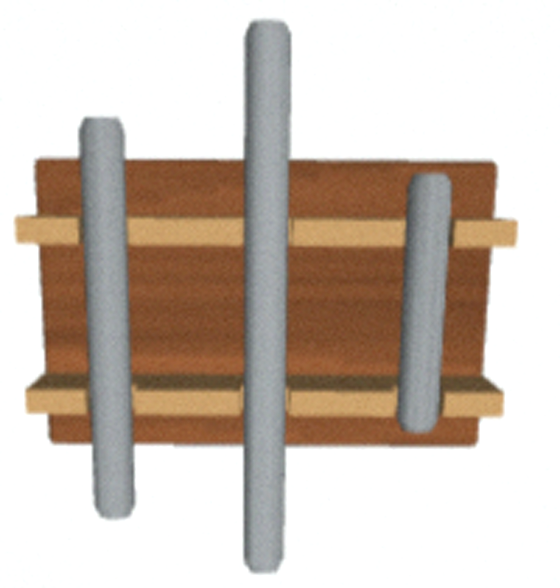

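```bash
python3 - <<'E'
from plant import robot
from h import *
s=robot.read_state();goto(s,[.4863,.3768,.08],1.195);goto(s,[.4863,.3768,.033],1.195)
E
```

```text
GOTO [-0.0527, 0.0899, 0.0471] 0.0034 q6~ -0.54
GOTO [-0.0527, 0.1369, 0.0471] 0.0034 q6~ -0.54
```

>>> {"api": "carry_out", "payload": {
  "increments": [
    {"linear":[-0.026,0.03,0.024],"yaw":0.003},
    {"linear":[-0.053,0.06,0.047],"yaw":0.003},
    {"linear":[-0.053,0.09,0.047],"yaw":0.003},
    {"linear":[-0.053,0.09,0.047],"yaw":0.003},
    {"linear":[-0.053,0.09,0.047],"yaw":0.003}
  ]
}}

```text
t: 3.75
tool_pos: [0.487, 0.3761, 0.0813]
orientation: [-1.549, 0.293, -0.298]
force: [-0.0, -0.5, 0.4]
opening: 0.0279
```

```bash
python3 - <<'E'
from plant import robot
from h import *
s=robot.read_state();info(s);goto(s,[.4863,.3768,.033],1.195)
p=robot.camera_params("wrist");im=robot.read_camera("wrist");cv2.imwrite("pics/w_s1.png",im)
E
```

```text
t 3.75 pos [0.487  0.3761 0.0813] jaw 1.1939 ydir [ 0.003  0.001 -1.   ] F [-0.  -0.5  0.4] op 0.0279 q6 -0.62
GOTO [-0.0011, 0.0483, 0.0003] -0.0011 q6~ -0.54
```

View pics/w_s1.png

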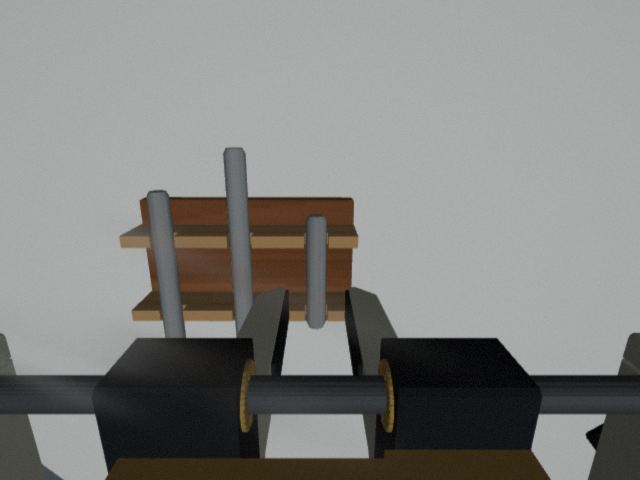

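>>> {"api": "carry_out", "payload": {
  "increments": [
    {"linear":[-0.001,0.02,0.0],"yaw":0},
    {"linear":[-0.001,0.035,0.0],"yaw":0},
    {"linear":[-0.001,0.048,0.0],"yaw":0},
    {"linear":[-0.001,0.048,0.0],"yaw":0},
    {"linear":[-0.001,0.048,0.0],"yaw":0}
  ]
}}

```text
t: 4.42
tool_pos: [0.4868, 0.3771, 0.034]
orientation: [-1.548, 0.293, -0.298]
force: [0.1, -0.7, -0.8]
opening: 0.028
```

>>> {"api": "carry_out", "payload": {
  "increments": [
    {"linear":[0,0,0],"yaw":0},
    {"linear":[0,0,0],"yaw":0},
    {"linear":[0,0,0],"yaw":0},
    {"linear":[0,0,0],"yaw":0}
  ],
  "gripper": 0.0,
  "newtons": 25
}}

```text
t: 4.92
tool_pos: [0.487, 0.377, 0.0345]
orientation: [-1.548, 0.292, -0.299]
force: [-1.3, -3.4, 5.0]
opening: 0.0109
```

```bash
python3 - <<'E'
from plant import robot
from h import *
s=robot.read_state();info(s)
E
```

```text
t 4.92 pos [0.487  0.377  0.0345] jaw 1.1941 ydir [ 0.0045  0.0017 -1.    ] F [-1.3 -3.4  5. ] op 0.0109 q6 -0.62
```

>>> {"api": "carry_out", "payload": {
  "increments": [
    {"linear":[0,-0.02,0],"yaw":0},
    {"linear":[0,-0.06,0],"yaw":0},
    {"linear":[0,-0.11,0],"yaw":0},
    {"linear":[0,-0.15,0],"yaw":0},
    {"linear":[0,-0.15,0],"yaw":0}
  ]
}}

```text
t: 5.55
tool_pos: [0.4888, 0.3786, 0.1911]
orientation: [-1.541, 0.286, -0.304]
force: [0.3, 0.4, -0.4]
opening: 0.0112
```

```bash
python3 - <<'E'
from plant import robot
from h import *
s=robot.read_state();info(s)
p=robot.camera_params("wrist");im=robot.read_camera("wrist");cv2.imwrite("pics/w_s2.png",im)
goto(s,[.43,-.15,.2],-.2)
E
```

```text
t 5.55 pos [0.4888 0.3786 0.1911] jaw 1.1942 ydir [ 0.0126  0.0073 -0.9999] F [ 0.3  0.4 -0.4] op 0.0112 q6 -0.62
GOTO [0.1398, -0.0135, -0.513] 1.3942 q6~ -0.14
```

View pics/w_s2.png

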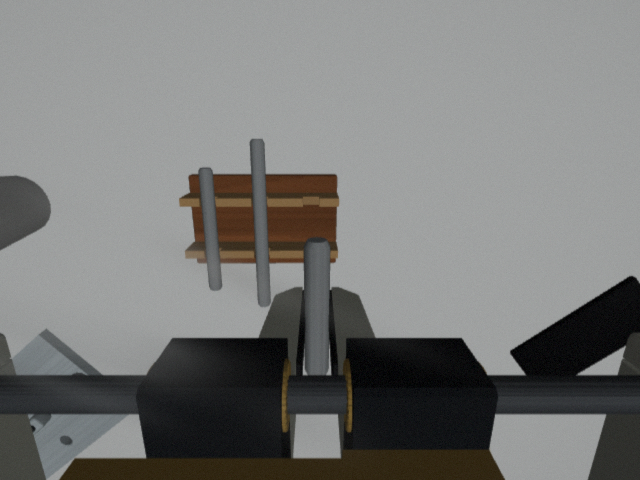

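>>> {"api": "carry_out", "payload": {
  "increments": [
    {"linear":[0.014,-0.001,-0.055],"yaw":0.16},
    {"linear":[0.028,-0.002,-0.11],"yaw":0.32},
    {"linear":[0.042,-0.004,-0.165],"yaw":0.48},
    {"linear":[0.056,-0.005,-0.22],"yaw":0.64},
    {"linear":[0.07,-0.006,-0.27],"yaw":0.8}
  ]
}}

```text
t: 6.22
tool_pos: [0.4518, 0.0992, 0.1907]
orientation: [-1.361, 0.915, -0.919]
force: [-0.1, -0.4, -0.0]
opening: 0.0111
```

```bash
python3 - <<'E'
from plant import robot
from h import *
s=robot.read_state();info(s)
goto(s,[.43,-.15,.2],-.2);m=[.4807,-.3194,.9665]
t=place(m,[(0,-.031,.14)])[0];print(t);goto(s,t,-.6043)
E
```

```text
t 6.22 pos [0.4518 0.0992 0.1907] jaw 0.3890 ydir [ 0.0067  0.0046 -1.    ] F [-0.1 -0.4 -0. ] op 0.0111 q6 -0.29
GOTO [0.2223, -0.0106, -0.1146] 0.589 q6~ -0.14
[ 0.50620997 -0.33701368  0.14      ]
GOTO [0.4243, 0.0491, -0.1155] 0.9933 q6~ 0.02
```

>>> {"api": "carry_out", "payload": {
  "increments": [
    {"linear":[0.054,0.0,-0.02],"yaw":0.13},
    {"linear":[0.108,0.0,-0.035],"yaw":0.26},
    {"linear":[0.162,0.0,-0.05],"yaw":0.39},
    {"linear":[0.216,0.0,-0.065],"yaw":0.52},
    {"linear":[0.27,0.0,-0.08],"yaw":0.65}
  ]
}}

```text
t: 6.85
tool_pos: [0.4793, -0.1823, 0.1882]
orientation: [-1.064, 1.402, -1.399]
force: [1.2, 1.0, 0.3]
opening: 0.0111
```

```bash
python3 - <<'E'
from plant import robot
from h import *
s=robot.read_state();info(s)
m=[.4807,-.3194,.9665]
t=place(m,[(0,-.031,.14)])[0];goto(s,t,-.6043)
E
```

```text
t 6.85 pos [ 0.4793 -0.1823  0.1882] jaw -0.2654 ydir [ 0.0049  0.0059 -1.    ] F [1.2 1.  0.3] op 0.0111 q6 -0.20
GOTO [0.1425, 0.0474, 0.0663] 0.3389 q6~ 0.02
```

>>> {"api": "carry_out", "payload": {
  "increments": [
    {"linear":[0.05,0.012,0.022],"yaw":0.12},
    {"linear":[0.1,0.026,0.045],"yaw":0.24},
    {"linear":[0.1425,0.04,0.0663],"yaw":0.339},
    {"linear":[0.1425,0.0474,0.0663],"yaw":0.339},
    {"linear":[0.1425,0.0474,0.0663],"yaw":0.339}
  ]
}}

```text
t: 7.48
tool_pos: [0.5049, -0.3358, 0.1376]
orientation: [-0.854, 1.644, -1.631]
force: [-1.0, 0.2, 0.4]
opening: 0.0115
```

>>> {"api": "carry_out", "payload": {
  "increments": [
    {"linear":[0,0,0],"yaw":0}
  ]
}}

```text
t: 7.6
tool_pos: [0.505, -0.3347, 0.1379]
orientation: [-0.855, 1.643, -1.629]
force: [0.3, -0.2, -0.6]
opening: 0.0113
```

```bash
python3 - <<'E'
from plant import robot
from h import *
s=robot.read_state();info(s)
p=robot.camera_params("wrist");im=robot.read_camera("wrist");cv2.imwrite("pics/w_s3.png",im)
np.save("ws3.npy",{"s":s,"p":p},allow_pickle=True)
m=[.4807,-.3194,.9665]
t=place(m,[(0,-.031,.14)])[0];goto(s,t,-.6043)
E
```

```text
t 7.60 pos [ 0.505  -0.3347  0.1379] jaw -0.6026 ydir [ 0.0018  0.0092 -1.    ] F [ 0.3 -0.2 -0.6] op 0.0113 q6 -0.07
GOTO [0.0012, -0.0021, 0.0023] 0.0017 q6~ 0.02
```

View pics/w_s3.png

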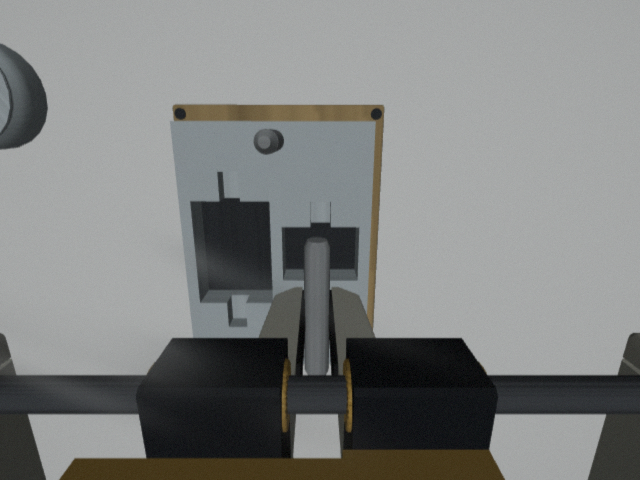

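```bash
python3 - <<'E'
from h import *
im=cv2.imread("pics/w_s3.png")
cv2.imwrite("pics/ws3z.png",cv2.convertScaleAbs(cv2.resize(im[115:285,165:395],None,fx=3.4,fy=3.4,interpolation=cv2.INTER_CUBIC),alpha=1.6))
cv2.imwrite("pics/ws3y.png",cv2.convertScaleAbs(cv2.resize(im[225:385,245:385],None,fx=3.7,fy=3.7,interpolation=cv2.INTER_CUBIC),alpha=1.6))
d=np.load("ws3.npy",allow_pickle=True).item();p=d["p"];s=d["s"];R=tool(s)
for x in(-.035,.035):print(proj(p,s["tool_pos"]+R@np.array([x,-.0015,0])))
m=[.4807,-.3194,.9665]
print((proj(p,place(m,np.array([(38,-24,48),(38,-38,48),(20,-4,48),(20,-58,48),(-20,-4,48),(-20,-58,48),(58,38,48),(58,24,48),(90,66,48),(90,-66,48)])*.001))-[165,115]+.5)*3.4)
E
```

```text
[[316.44320307 241.5398369 ]]
[[316.49528431 374.71444564]]
[[495.15268741 293.83084342]
 [564.82433961 293.97123434]
 [397.9866366  380.54731066]
 [661.28856708 381.13285123]
 [402.8302374  561.66172088]
 [654.81423164 562.33172629]
 [179.29721188 192.37439008]
 [250.49522929 192.50060254]
 [ 18.52347741  20.62220094]
 [716.50664255  21.57172517]]
```

View pics/ws3z.png

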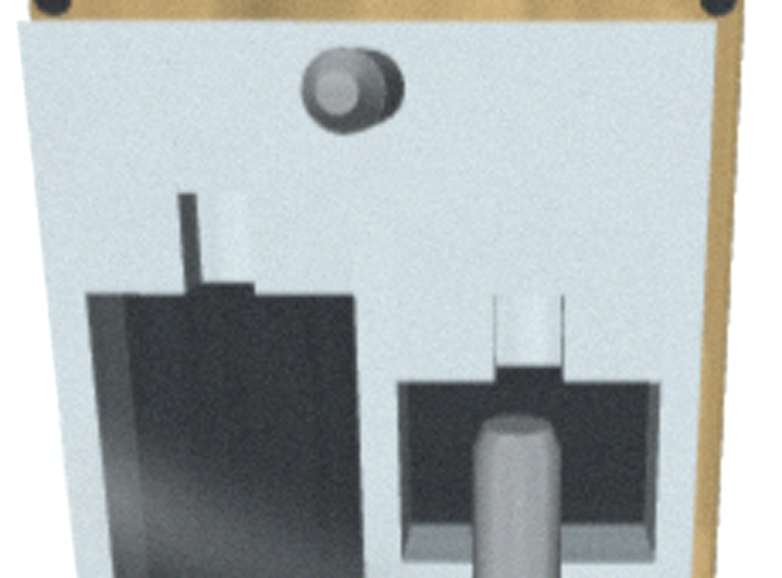

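View pics/ws3y.png

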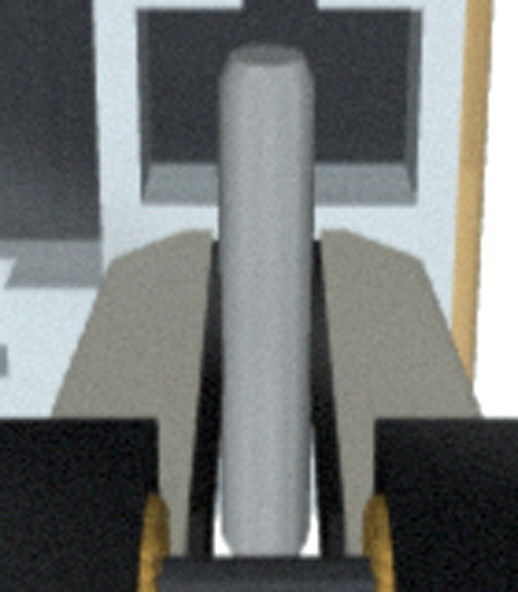

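```bash
python3 - <<'E'
from plant import robot
from h import *
s=robot.read_state();info(s)
m=[.4807,-.3194,.9665]
t=place(m,[(0,-.031,.060)])[0];goto(s,t,-.6043)
E
```

```text
t 7.65 pos [ 0.5049 -0.3345  0.1378] jaw -0.6024 ydir [ 0.0016  0.0093 -1.    ] F [ 0.7  0.1 -0.3] op 0.0111 q6 -0.07
GOTO [0.002, 0.0777, 0.0028] 0.0019 q6~ 0.02
```

>>> {"api": "carry_out", "payload": {
  "increments": [
    {"linear":[0.002,0.03,0.003],"yaw":0.002},
    {"linear":[0.002,0.06,0.003],"yaw":0.002},
    {"linear":[0.002,0.0777,0.003],"yaw":0.002},
    {"linear":[0.002,0.0777,0.003],"yaw":0.002},
    {"linear":[0.002,0.0777,0.003],"yaw":0.002}
  ]
}}

```text
t: 8.28
tool_pos: [0.5072, -0.3375, 0.0616]
orientation: [-0.853, 1.642, -1.632]
force: [-0.0, -0.4, -0.5]
opening: 0.011
```

```bash
python3 - <<'E'
from plant import robot
from h import *
s=robot.read_state();info(s)
m=[.4807,-.3194,.9665]
goto(s,place(m,[(0,-.031,.060)])[0],-.6043)
goto(s,place(m,[(0,-.031,.040)])[0],-.6043)
E
```

```text
t 8.28 pos [ 0.5072 -0.3375  0.0616] jaw -0.6041 ydir [ 0.0031  0.0081 -1.    ] F [-0.  -0.4 -0.5] op 0.0110 q6 -0.08
GOTO [0.0002, 0.0016, -0.0011] 0.0002 q6~ 0.02
GOTO [0.0004, 0.0216, -0.0011] 0.0002 q6~ 0.02
```

>>> {"api": "carry_out", "payload": {
  "increments": [
    {"linear":[0.0002,0.003,-0.0011],"yaw":0},
    {"linear":[0.0002,0.006,-0.0011],"yaw":0},
    {"linear":[0.0002,0.006,-0.0011],"yaw":0}
  ]
}}

```text
t: 8.65
tool_pos: [0.5061, -0.337, 0.0555]
orientation: [-0.853, 1.642, -1.631]
force: [0.2, 0.2, -0.0]
opening: 0.0111
```

```bash
python3 - <<'E'
from plant import robot
from h import *
s=robot.read_state();info(s)
m=[.4807,-.3194,.9665]
goto(s,place(m,[(0,-.031,.040)])[0],-.6043)
im=robot.read_camera("wrist");cv2.imwrite("pics/w_s4.png",cv2.convertScaleAbs(cv2.resize(im[180:400,200:440],None,fx=2.7,fy=2.7,interpolation=cv2.INTER_CUBIC),alpha=1.6))
s=robot.read_state();info(s)
goto(s,place(m,[(0,-.031,.040)])[0],-.6043)
E
```

```text
t 8.65 pos [ 0.5061 -0.337   0.0555] jaw -0.6042 ydir [ 0.0031  0.0082 -1.    ] F [ 0.2  0.2 -0. ] op 0.0111 q6 -0.08
GOTO [0.0001, 0.0155, 0.0001] 0.0001 q6~ 0.02
t 8.70 pos [ 0.5061 -0.337   0.0555] jaw -0.6042 ydir [ 0.003   0.0082 -1.    ] F [-0.4 -0.1 -0. ] op 0.0111 q6 -0.08
GOTO [0.0001, 0.0155, 0.0001] 0.0001 q6~ 0.02
```

View pics/w_s4.png

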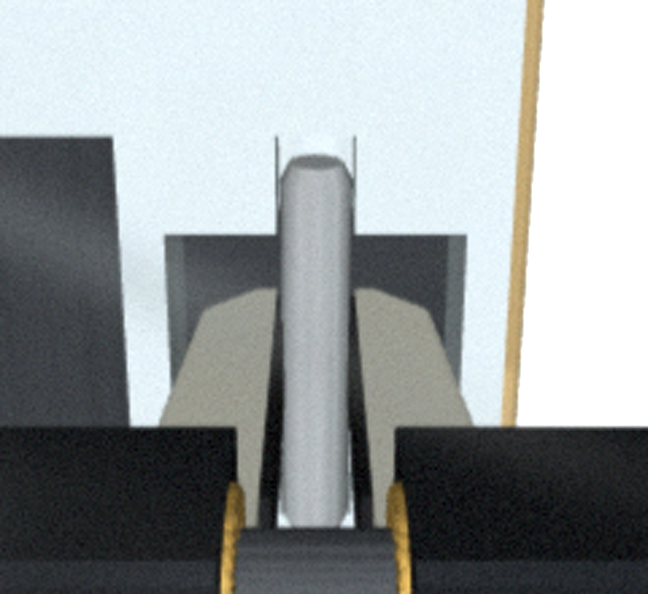

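>>> {"api": "carry_out", "payload": {
  "increments": [
    {"linear":[0,0.004,0],"yaw":0},
    {"linear":[0,0.008,0],"yaw":0},
    {"linear":[0,0.012,0],"yaw":0},
    {"linear":[0,0.0155,0],"yaw":0},
    {"linear":[0,0.0155,0],"yaw":0}
  ]
}}

```text
t: 9.32
tool_pos: [0.5059, -0.3366, 0.0395]
orientation: [-0.853, 1.643, -1.631]
force: [0.2, -0.5, -0.2]
opening: 0.0111
```

```bash
python3 - <<'E'
from plant import robot
from h import *
s=robot.read_state();info(s)
E
```

```text
t 9.32 pos [ 0.5059 -0.3366  0.0395] jaw -0.6042 ydir [ 0.0023  0.0088 -1.    ] F [ 0.2 -0.5 -0.2] op 0.0111 q6 -0.08
```

>>> {"api": "carry_out", "payload": {
  "increments": [
    {"linear":[0,0.001,0],"yaw":0},
    {"linear":[0,0.002,0],"yaw":0},
    {"linear":[0,0.002,0],"yaw":0}
  ]
}}

```text
t: 9.7
tool_pos: [0.5062, -0.3368, 0.0385]
orientation: [-0.853, 1.643, -1.631]
force: [-2.6, 2.5, 6.8]
opening: 0.0108
```

```bash
python3 - <<'E'
from plant import robot
from h import *
s=robot.read_state();info(s)
E
```

```text
t 9.70 pos [ 0.5062 -0.3368  0.0385] jaw -0.6041 ydir [ 0.0028  0.0084 -1.    ] F [-2.6  2.5  6.8] op 0.0108 q6 -0.08
```

>>> {"api": "carry_out", "payload": {
  "increments": [
    {"linear":[0,0,0],"yaw":0},
    {"linear":[0,0,0],"yaw":0},
    {"linear":[0,-0.01,0],"yaw":0},
    {"linear":[0,-0.03,0],"yaw":0},
    {"linear":[0,-0.05,0],"yaw":0}
  ],
  "gripper": 0.175
}}

```text
t: 10.32
tool_pos: [0.5064, -0.3375, 0.0906]
orientation: [-0.853, 1.641, -1.632]
force: [0.8, -0.6, 0.2]
opening: 0.0165
```

```bash
python3 - <<'E'
from plant import robot
from h import *
s=robot.read_state();info(s)
im=robot.read_camera("wrist");cv2.imwrite("pics/w_s5.png",im)
goto(s,[.4707,0,.2],.3)
goto(s,[.46,.2926,.1],1.195)
E
```

```text
t 10.32 pos [ 0.5064 -0.3375  0.0906] jaw -0.6041 ydir [ 0.0038  0.0076 -1.    ] F [ 0.8 -0.6  0.2] op 0.0165 q6 -0.08
GOTO [-0.2584, -0.1069, -0.2213] -0.9041 q6~ -0.3
GOTO [-0.4923, -0.0047, -0.3962] -1.7991 q6~ -0.63
```

View pics/w_s5.png

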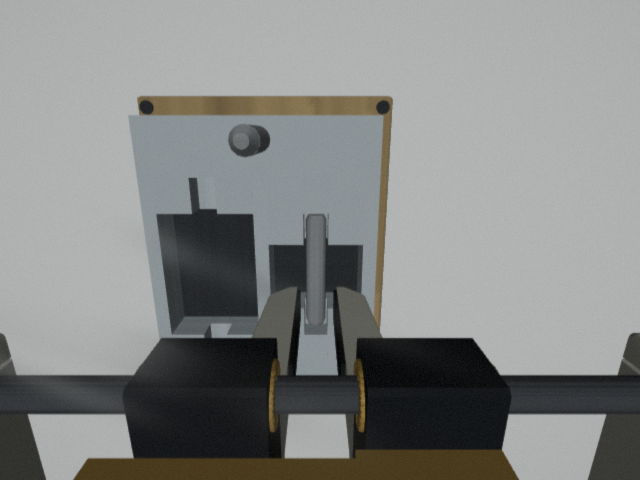

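>>> {"api": "carry_out", "payload": {
  "increments": [
    {"linear":[-0.01,-0.05,-0.01],"yaw":-0.1},
    {"linear":[-0.05,-0.08,-0.04],"yaw":-0.28},
    {"linear":[-0.095,-0.1,-0.08],"yaw":-0.46},
    {"linear":[-0.14,-0.105,-0.12],"yaw":-0.64},
    {"linear":[-0.185,-0.107,-0.16],"yaw":-0.82}
  ],
  "gripper": 0.3
}}

```text
t: 11.0
tool_pos: [0.4808, -0.0947, 0.2041]
orientation: [-1.296, 1.038, -1.048]
force: [1.0, 0.6, 0.1]
opening: 0.0277
```

```bash
python3 - <<'E'
from plant import robot
from h import *
s=robot.read_state();info(s)
goto(s,[.46,.2926,.1],1.195)
E
```

```text
t 11.00 pos [ 0.4808 -0.0947  0.2041] jaw 0.2214 ydir [ 0.0108  0.0038 -0.9999] F [1.  0.6 0.1] op 0.0277 q6 -0.53
GOTO [-0.3822, 0.1054, 0.0635] -0.9736 q6~ -0.63
```

>>> {"api": "carry_out", "payload": {
  "increments": [
    {"linear":[-0.06,0.0,0.01],"yaw":-0.18},
    {"linear":[-0.12,0.0,0.02],"yaw":-0.36},
    {"linear":[-0.18,0.0,0.03],"yaw":-0.54},
    {"linear":[-0.24,0.01,0.04],"yaw":-0.72},
    {"linear":[-0.3,0.03,0.05],"yaw":-0.9}
  ]
}}

```text
t: 11.62
tool_pos: [0.4649, 0.2101, 0.1777]
orientation: [-1.534, 0.336, -0.358]
force: [0.4, -0.0, 0.2]
opening: 0.0281
```

```bash
python3 - <<'E'
from plant import robot
from h import *
s=robot.read_state();info(s)
goto(s,[.46,.2926,.085],1.195)
E
```

```text
t 11.62 pos [0.4649 0.2101 0.1777] jaw 1.1275 ydir [ 0.0153  0.0053 -0.9999] F [ 0.4 -0.   0.2] op 0.0281 q6 -0.80
GOTO [-0.0409, 0.093, 0.0714] -0.0675 q6~ -0.63
```

>>> {"api": "carry_out", "payload": {
  "increments": [
    {"linear":[-0.02,0.02,0.035],"yaw":-0.0675},
    {"linear":[-0.0409,0.05,0.0714],"yaw":-0.0675},
    {"linear":[-0.0409,0.08,0.0714],"yaw":-0.0675},
    {"linear":[-0.0409,0.093,0.0714],"yaw":-0.0675},
    {"linear":[-0.0409,0.093,0.0714],"yaw":-0.0675}
  ]
}}

```text
t: 12.25
tool_pos: [0.4598, 0.2921, 0.0848]
orientation: [-1.543, 0.285, -0.305]
force: [-0.7, 0.8, 0.8]
opening: 0.028
```

```bash
python3 - <<'E'
from plant import robot
from h import *
s=robot.read_state();info(s)
p=robot.camera_params("wrist");im=robot.read_camera("wrist");cv2.imwrite("pics/w_l1.png",im)
goto(s,[.46,.2926,.034],1.195)
np.save("wl1.npy",{"s":s,"p":p},allow_pickle=True)
E
```

```text
t 12.25 pos [0.4598 0.2921 0.0848] jaw 1.1945 ydir [ 0.0143  0.0047 -0.9999] F [-0.7  0.8  0.8] op 0.0280 q6 -0.72
GOTO [-0.0006, 0.0508, 0.0001] -0.0005 q6~ -0.63
```

View pics/w_l1.png

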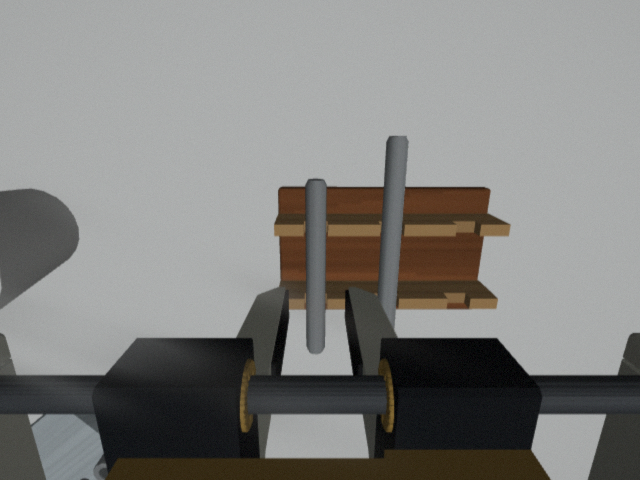

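```bash
python3 - <<'E'
from h import *
d=np.load("wl1.npy",allow_pickle=True).item();p=d["p"]
A=back(p,[(316,179),(316,354)],.038);print(A,A.mean(0),np.linalg.norm(A[0]-A[1]))
E
```

```text
[[0.407842   0.31279888 0.038     ]
 [0.51250752 0.27135857 0.038     ]] [0.46017476 0.29207872 0.038     ] 0.11257073388257216
```

>>> {"api": "carry_out", "payload": {
  "increments": [
    {"linear":[0,0.02,0.0],"yaw":0},
    {"linear":[0,0.035,0.0],"yaw":0},
    {"linear":[0,0.0505,0.0],"yaw":0},
    {"linear":[0,0.0505,0.0],"yaw":0},
    {"linear":[0,0.0505,0.0],"yaw":0}
  ]
}}

```text
t: 12.92
tool_pos: [0.4614, 0.2927, 0.0354]
orientation: [-1.542, 0.284, -0.307]
force: [-0.2, -0.1, 0.3]
opening: 0.0278
```

```bash
python3 - <<'E'
from plant import robot
from h import *
s=robot.read_state();info(s)
goto(s,[.46,.2926,.034],1.195)
E
```

```text
t 12.93 pos [0.4614 0.2927 0.0354] jaw 1.1943 ydir [ 0.0158  0.0055 -0.9999] F [-0.2 -0.1  0.3] op 0.0278 q6 -0.72
GOTO [-0.0013, 0.0014, -0.0006] -0.0007 q6~ -0.63
```

>>> {"api": "carry_out", "payload": {
  "increments": [
    {"linear":[-0.0013,0.0018,0],"yaw":0},
    {"linear":[-0.0013,0.0018,0],"yaw":0},
    {"linear":[-0.0013,0.0018,0],"yaw":0},
    {"linear":[-0.0013,0.0018,0],"yaw":0},
    {"linear":[-0.0013,0.0018,0],"yaw":0}
  ],
  "gripper": 0.0
}}

```text
t: 13.55
tool_pos: [0.4602, 0.293, 0.0339]
orientation: [-1.542, 0.284, -0.307]
force: [-3.2, -4.7, 5.0]
opening: 0.011
```

>>> {"api": "carry_out", "payload": {
  "increments": [
    {"linear":[0,-0.015,0],"yaw":0},
    {"linear":[0,-0.05,0],"yaw":0},
    {"linear":[0,-0.1,0],"yaw":0},
    {"linear":[0,-0.15,0],"yaw":0},
    {"linear":[0,-0.15,0],"yaw":0}
  ]
}}

```text
t: 14.18
tool_pos: [0.461, 0.2941, 0.1905]
orientation: [-1.535, 0.277, -0.313]
force: [0.8, 0.3, -0.9]
opening: 0.0113
```

```bash
python3 - <<'E'
from plant import robot
from h import *
s=robot.read_state();info(s)
m=[.4807,-.3194,.9665]
t=place(m,[(0,.031,.19)])[0];print(t);goto(s,t,-.6043)
E
```

```text
t 14.18 pos [0.461  0.2941 0.1905] jaw 1.1946 ydir [ 0.0253  0.0106 -0.9996] F [ 0.8  0.3 -0.9] op 0.0113 q6 -0.72
[ 0.45519003 -0.30178632  0.19      ]
GOTO [0.2137, -0.006, -0.5562] 1.7989 q6~ 0.02
```

```bash
python3 - <<'E'
from plant import robot
from h import *
for i in range(3):
    s=robot.read_state();R=tool(s);print(s["t"],R[:,1].round(4),s["tool_pos"],np.abs(s["dq"]).max(),s["q"].round(4)); robot.read_camera("wrist")
E
```

```text
14.175 [ 0.0253  0.0106 -0.9996] [0.46095196 0.29410085 0.19046846] 0.07870623092605389 [ 0.4756 -0.0209  1.7115 -0.0022  1.4236 -0.7185]
14.225 [ 0.0212  0.0083 -0.9997] [0.45952239 0.29327936 0.18723279] 0.0632481654486389 [ 0.4755 -0.0186  1.7152 -0.0023  1.4223 -0.7185]
14.275 [ 0.0176  0.0064 -0.9998] [0.45828193 0.29259012 0.18477799] 0.04207544687504771 [ 0.4755 -0.0167  1.7178 -0.0024  1.422  -0.7184]
```

```bash
cat >> h.py <<'E'
def settle(robot,n=3):
    for _ in range(n): robot.read_camera("wrist")
    s=robot.read_state();info(s);return s
m=[.4807,-.3194,.9665]
E
python3 - <<'E'
from plant import robot
from h import *
s=settle(robot,3)
t=place(m,[(0,.031,.19)])[0];goto(s,t,-.6043)
E
```

```text
t 14.47 pos [0.4569 0.2917 0.1819] jaw 1.1942 ydir [ 0.0129  0.0038 -0.9999] F [ 0.1  0.5 -1. ] op 0.0113 q6 -0.72
GOTO [0.2168, -0.0104, -0.5524] 1.7985 q6~ 0.02
```

>>> {"api": "carry_out", "payload": {
  "increments": [
    {"linear":[0.02,0,-0.058],"yaw":0.17},
    {"linear":[0.04,0,-0.116],"yaw":0.34},
    {"linear":[0.06,0,-0.172],"yaw":0.51},
    {"linear":[0.08,0,-0.228],"yaw":0.68},
    {"linear":[0.1,0,-0.284],"yaw":0.85}
  ]
}}

```text
t: 15.1
tool_pos: [0.4444, -0.0108, 0.1795]
orientation: [-1.341, 0.949, -0.96]
force: [1.2, -0.4, -0.8]
opening: 0.0114
```

```bash
python3 - <<'E'
from plant import robot
from h import *
s=settle(robot,2)
t=place(m,[(0,.031,.15)])[0];goto(s,t,-.6043)
E
```

```text
t 15.20 pos [ 0.4444 -0.0142  0.1795] jaw 0.3335 ydir [ 0.011   0.002  -0.9999] F [0.1 0.4 0.7] op 0.0110 q6 -0.48
GOTO [0.2752, 0.0291, -0.0843] 0.9378 q6~ 0.02
```

>>> {"api": "carry_out", "payload": {
  "increments": [
    {"linear":[0.055,0,-0.02],"yaw":0.185},
    {"linear":[0.11,0,-0.04],"yaw":0.37},
    {"linear":[0.165,0.01,-0.055],"yaw":0.555},
    {"linear":[0.22,0.02,-0.07],"yaw":0.74},
    {"linear":[0.275,0.029,-0.084],"yaw":0.925}
  ]
}}

```text
t: 15.82
tool_pos: [0.4553, -0.3022, 0.1485]
orientation: [-0.854, 1.629, -1.632]
force: [1.2, 1.4, -0.2]
opening: 0.0111
```

```bash
python3 - <<'E'
from plant import robot
from h import *
s=settle(robot,4)
t=place(m,[(0,.031,.063)])[0];goto(s,t,-.6043)
E
```

```text
t 16.02 pos [ 0.4548 -0.301   0.1482] jaw -0.5911 ydir [ 0.0084  0.0047 -1.    ] F [-0.3 -0.2 -0.6] op 0.0113 q6 -0.10
GOTO [0.0011, 0.0852, 0.0004] 0.0132 q6~ 0.02
```

>>> {"api": "carry_out", "payload": {
  "increments": [
    {"linear":[0.001,0.025,0.0004],"yaw":0.0132},
    {"linear":[0.001,0.05,0.0004],"yaw":0.0132},
    {"linear":[0.001,0.075,0.0004],"yaw":0.0132},
    {"linear":[0.001,0.085,0.0004],"yaw":0.0132},
    {"linear":[0.001,0.085,0.0004],"yaw":0.0132}
  ]
}}

```text
t: 16.65
tool_pos: [0.4552, -0.3003, 0.0628]
orientation: [-0.851, 1.636, -1.633]
force: [0.1, 0.3, -0.4]
opening: 0.0111
```

```bash
python3 - <<'E'
from plant import robot
from h import *
s=settle(robot,4)
goto(s,place(m,[(0,.031,.056)])[0],-.6043)
E
```

```text
t 16.85 pos [ 0.4561 -0.3021  0.0646] jaw -0.6038 ydir [ 0.0101  0.0034 -0.9999] F [-0.1  0.5 -1.7] op 0.0111 q6 -0.08
GOTO [0.0004, 0.0086, -0.001] 0.0005 q6~ 0.02
```

>>> {"api": "carry_out", "payload": {
  "increments": [
    {"linear":[0.0004,0.004,-0.001],"yaw":0.0005},
    {"linear":[0.0004,0.0086,-0.001],"yaw":0.0005},
    {"linear":[0.0004,0.0086,-0.001],"yaw":0.0005}
  ]
}}

```text
t: 17.23
tool_pos: [0.4548, -0.3016, 0.0554]
orientation: [-0.849, 1.635, -1.637]
force: [-0.1, -0.4, -0.7]
opening: 0.0111
```

```bash
python3 - <<'E'
from plant import robot
from h import *
s=settle(robot,2)
goto(s,place(m,[(0,.031,.040)])[0],-.6043)
im=robot.read_camera("wrist");cv2.imwrite("pics/w_l4.png",cv2.convertScaleAbs(cv2.resize(im[180:400,200:440],None,fx=2.7,fy=2.7,interpolation=cv2.INTER_CUBIC),alpha=1.6))
E
```

```text
t 17.32 pos [ 0.455  -0.3017  0.0557] jaw -0.6046 ydir [ 0.0098  0.0037 -0.9999] F [ 0.3  0.1 -0.9] op 0.0111 q6 -0.08
GOTO [0.0001, 0.0157, 0.0001] -0.0003 q6~ 0.02
```

View pics/w_l4.png

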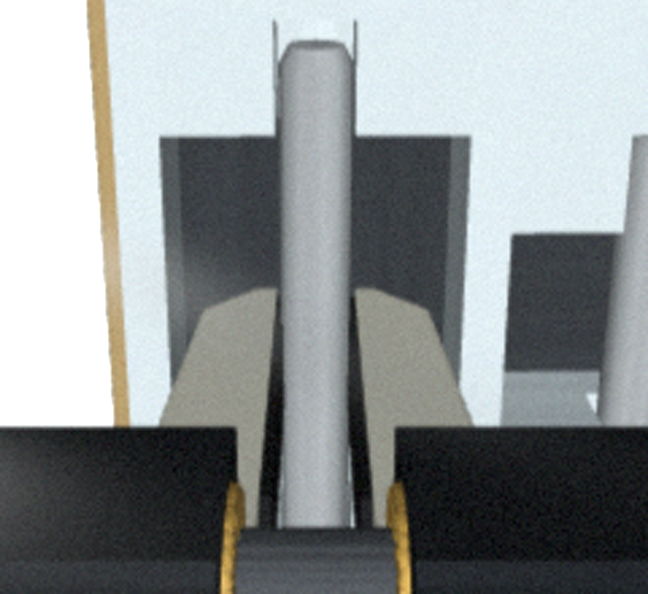

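Long rod's far end is centred in its slot (slot edges 275/356, rod 280/353). Lowering.

>>> {"api": "carry_out", "payload": {
  "increments": [
    {"linear":[0,0.004,0],"yaw":0},
    {"linear":[0,0.008,0],"yaw":0},
    {"linear":[0,0.012,0],"yaw":0},
    {"linear":[0,0.0165,0],"yaw":0},
    {"linear":[0,0.0165,0],"yaw":0}
  ]
}}

```text
t: 18.0
tool_pos: [0.455, -0.3016, 0.0389]
orientation: [-0.849, 1.635, -1.637]
force: [-0.3, -0.5, -0.0]
opening: 0.0112
```

```bash
python3 - <<'E'
from plant import robot
from h import *
s=settle(robot,2)
E
```

```text
t 18.10 pos [ 0.4553 -0.3017  0.0394] jaw -0.6045 ydir [ 0.0099  0.0036 -0.9999] F [ 0.  -0.4 -0.8] op 0.0110 q6 -0.08
```

>>> {"api": "carry_out", "payload": {
  "increments": [
    {"linear":[0,0.001,0],"yaw":0},
    {"linear":[0,0.002,0],"yaw":0},
    {"linear":[0,0.0025,0],"yaw":0}
  ]
}}

```text
t: 18.48
tool_pos: [0.4556, -0.3018, 0.0378]
orientation: [-0.848, 1.634, -1.637]
force: [-4.0, 3.2, 10.0]
opening: 0.0114
```

```bash
python3 - <<'E'
from plant import robot
from h import *
s=settle(robot,1)
E
```

```text
t 18.52 pos [ 0.4556 -0.3018  0.0379] jaw -0.6043 ydir [ 0.0103  0.0034 -0.9999] F [-3.8  3.1  8.5] op 0.0114 q6 -0.08
```

>>> {"api": "carry_out", "payload": {
  "increments": [
    {"linear":[0,0,0],"yaw":0},
    {"linear":[0,0,0],"yaw":0},
    {"linear":[0,-0.01,0],"yaw":0},
    {"linear":[0,-0.03,0],"yaw":0},
    {"linear":[0,-0.06,0],"yaw":0}
  ],
  "gripper": 0.175
}}

```text
t: 19.15
tool_pos: [0.4543, -0.3016, 0.0981]
orientation: [-0.849, 1.636, -1.636]
force: [1.0, 0.5, -0.4]
opening: 0.0164
```

```bash
python3 - <<'E'
from plant import robot
from h import *
im=robot.read_camera("wrist");cv2.imwrite("pics/w_l5.png",im)
s=settle(robot,2)
goto(s,[.56,-.09,.2],.317)
E
```

```text
t 19.30 pos [ 0.4564 -0.3032  0.1004] jaw -0.6043 ydir [ 1.390e-02  4.000e-04 -9.999e-01] F [-0.6  1.1 -1.3] op 0.0163 q6 -0.08
GOTO [-0.2351, -0.0981, -0.0348] -0.9213 q6~ -0.48
```

View pics/w_l5.png

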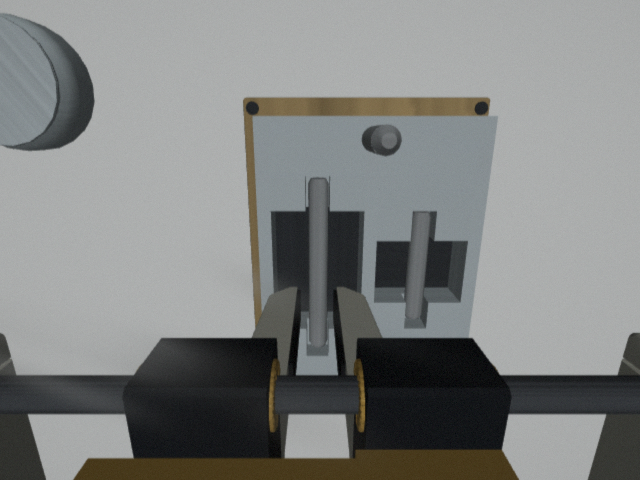

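```bash
python3 - <<'E'
from plant import robot
from h import *
s=robot.read_state()
goto(s,[.602,-.054,.24],.317)
E
```

```text
GOTO [-0.289, -0.1375, -0.0202] -0.9213 q6~ -0.41
```

>>> {"api": "carry_out", "payload": {
  "increments": [
    {"linear":[-0.03,-0.05,0.01],"yaw":-0.185},
    {"linear":[-0.09,-0.09,0.01],"yaw":-0.37},
    {"linear":[-0.15,-0.12,0.0],"yaw":-0.555},
    {"linear":[-0.21,-0.137,-0.01],"yaw":-0.74},
    {"linear":[-0.27,-0.137,-0.02],"yaw":-0.921}
  ],
  "gripper": 0.4
}}

```text
t: 19.92
tool_pos: [0.5871, -0.08, 0.2395]
orientation: [-1.335, 0.957, -0.978]
force: [0.0, -1.2, 0.1]
opening: 0.0373
```

```bash
python3 - <<'E'
from plant import robot
from h import *
s=robot.read_state();info(s)
s=settle(robot,3)
goto(s,[.602,-.054,.17],.317)
E
```

```text
t 19.93 pos [ 0.5871 -0.08    0.2395] jaw 0.3220 ydir [ 1.590e-02 -1.000e-04 -9.999e-01] F [ 0.  -1.2  0.1] op 0.0373 q6 -0.55
t 20.07 pos [ 0.5865 -0.0784  0.2375] jaw 0.3218 ydir [ 0.0129  0.0011 -0.9999] F [-1.  -1.6 -1.5] op 0.0372 q6 -0.54
GOTO [-0.0184, 0.0678, 0.0216] 0.0048 q6~ -0.41
```

>>> {"api": "carry_out", "payload": {
  "increments": [
    {"linear":[-0.018,0.035,0.021],"yaw":0.005},
    {"linear":[-0.018,0.068,0.022],"yaw":0.005}
  ]
}}

```text
t: 20.32
tool_pos: [0.6024, -0.054, 0.1678]
orientation: [-1.334, 0.965, -0.98]
force: [-0.9, -0.4, 0.1]
opening: 0.037
```

```bash
python3 - <<'E'
from plant import robot
from h import *
s=robot.read_state();info(s);print(s["q"].round(4),s["dq"].round(3))
E
```

```text
t 20.32 pos [ 0.6024 -0.054   0.1678] jaw 0.3157 ydir [ 0.0121  0.0013 -0.9999] F [-0.9 -0.4  0.1] op 0.0370 q6 -0.49
[-0.1762  0.1649  1.5584  0.0035  1.4067 -0.4925] [-0.019  0.194  0.294 -0.013 -0.466 -0.011]
```

```bash
python3 - <<'E'
from plant import robot
from h import *
p=robot.camera_params("wrist")
for i in range(4):
    im=robot.read_camera("wrist");s=robot.read_state();info(s)
p=robot.camera_params("wrist");im=robot.read_camera("wrist");cv2.imwrite("pics/w_c1.png",im)
np.save("wc1.npy",{"s":s,"p":p},allow_pickle=True)
E
```

```text
t 20.38 pos [ 0.5993 -0.0542  0.1619] jaw 0.3153 ydir [ 0.0043  0.0023 -1.    ] F [-2.1  0.4 -4.2] op 0.0372 q6 -0.49
t 20.43 pos [ 0.5989 -0.0546  0.1637] jaw 0.3150 ydir [ 0.0033  0.0024 -1.    ] F [-0.3  0.5  0.2] op 0.0371 q6 -0.49
t 20.48 pos [ 0.6001 -0.055   0.1665] jaw 0.3148 ydir [ 0.0066  0.0018 -1.    ] F [-0.8  0.4  0.3] op 0.0373 q6 -0.49
t 20.52 pos [ 0.6014 -0.0553  0.1689] jaw 0.3148 ydir [ 0.0103  0.0013 -0.9999] F [ 0.  -0.   0.6] op 0.0369 q6 -0.49
```

View pics/w_c1.png

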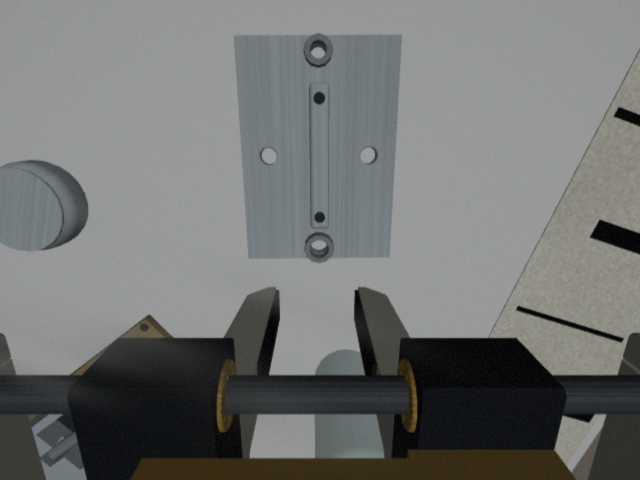

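```bash
python3 - <<'E'
from h import *
im=cv2.imread("pics/w_c1.png")
cv2.imwrite("pics/wc1z.png",cv2.convertScaleAbs(cv2.resize(im[30:265,230:410],None,fx=2.5,fy=2.5,interpolation=cv2.INTER_CUBIC),alpha=1.4))
d=np.load("wc1.npy",allow_pickle=True).item();p=d["p"]
C=np.array([(-90,-64,12),(-90,64,12),(90,64,12),(90,-64,12),(78,0,24),(-78,0,24)])*.001
uv=[(234.5,35),(402,35),(391,258),(248,258),(319,246.5),(318.5,49)]
c,e=fit(p,C,uv,[.583,.003,-1.2533]);print(c,e.round(1).tolist())
print(proj(p,place(c,np.array([(0,0,54),(52,7,54),(52,-7,54),(-52,7,54),(-52,-7,54)])*.001)))
from plant import robot
s=settle(robot,1);goto(s,[c[0],c[1],.1],c[2]+np.pi/2)
E
```

```text
[ 0.58590807  0.00387732 -1.25229339] [[-0.2, 0.0], [0.2, -0.3], [-1.7, -1.0], [0.4, -0.0], [0.1, 2.6], [0.2, 0.1]]
[[319.63773526 160.0585631 ]
 [328.83903718 229.12229176]
 [310.62764105 229.24123597]
 [329.75342648  82.38672745]
 [309.29813199  82.45089839]]
t 20.62 pos [ 0.6031 -0.0553  0.1714] jaw 0.3152 ydir [ 1.480e-02  6.000e-04 -9.999e-01] F [0.2 0.7 0.1] op 0.0373 q6 -0.49
GOTO [-0.0619, 0.0712, 0.001] -0.0033 q6~ -0.31
```

View pics/wc1z.png

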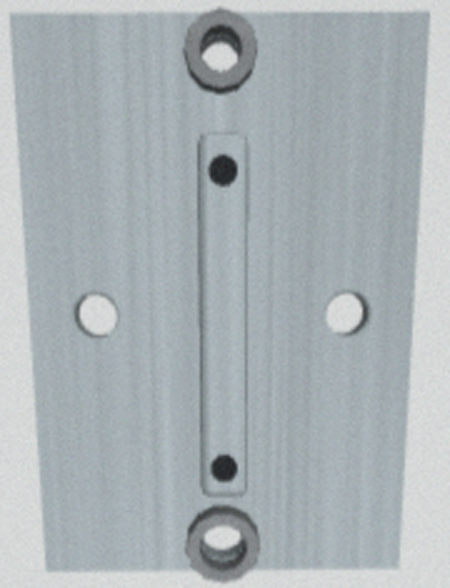

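>>> {"api": "carry_out", "payload": {
  "increments": [
    {"linear":[-0.05,0.01,0.001],"yaw":-0.003},
    {"linear":[-0.062,0.045,0.001],"yaw":-0.003},
    {"linear":[-0.062,0.09,0.001],"yaw":-0.003}
  ]
}}

```text
t: 21.0
tool_pos: [0.5887, 0.0043, 0.0841]
orientation: [-1.33, 0.955, -0.984]
force: [0.8, -1.3, -0.6]
opening: 0.037
```

```bash
python3 - <<'E'
from plant import robot
from h import *
s=robot.read_state();info(s)
s=settle(robot,1)
robot.read_camera("top")
s=robot.read_state();info(s);goto(s,[.5859,.0039,.035],-1.2523+np.pi/2)
E
```

```text
t 21.00 pos [0.5887 0.0043 0.0841] jaw 0.3187 ydir [ 2.170e-02  2.000e-04 -9.998e-01] F [ 0.8 -1.3 -0.6] op 0.0370 q6 -0.40
t 21.05 pos [0.5839 0.0041 0.076 ] jaw 0.3181 ydir [ 1.100e-02  8.000e-04 -9.999e-01] F [-3.7  1.1 -4.9] op 0.0374 q6 -0.40
t 21.10 pos [0.5832 0.0039 0.0776] jaw 0.3178 ydir [ 0.0085  0.001  -1.    ] F [-1.3 -0.5 -0.4] op 0.0370 q6 -0.40
GOTO [0.0008, 0.0426, 0.0022] -0.0007 q6~ -0.31
```

>>> {"api": "carry_out", "payload": {
  "increments": [
    {"linear":[0.0008,0.005,0.002],"yaw":0},
    {"linear":[0.0008,0.032,0.002],"yaw":0}
  ]
}}

```text
t: 21.35
tool_pos: [0.5897, 0.003, 0.0502]
orientation: [-1.332, 0.96, -0.982]
force: [0.3, 0.8, -0.7]
opening: 0.037
```

```bash
python3 - <<'E'
from plant import robot
from h import *
s=robot.read_state();info(s)
s=settle(robot,1)
s=settle(robot,1)
goto(s,[.5859,.0039,.035],-1.2523+np.pi/2)
E
```

```text
t 21.35 pos [0.5897 0.003  0.0502] jaw 0.3170 ydir [ 1.660e-02  3.000e-04 -9.999e-01] F [ 0.3  0.8 -0.7] op 0.0370 q6 -0.40
t 21.40 pos [0.5863 0.0032 0.0449] jaw 0.3169 ydir [ 9.6e-03  8.0e-04 -1.0e+00] F [-2.6  0.  -2.3] op 0.0371 q6 -0.40
t 21.45 pos [0.5853 0.0034 0.0453] jaw 0.3170 ydir [ 0.0072  0.001  -1.    ] F [-0.   0.3 -0.7] op 0.0370 q6 -0.40
GOTO [-0.0003, 0.0103, 0.0007] -0.0015 q6~ -0.31
```

>>> {"api": "carry_out", "payload": {
  "increments": [
    {"linear":[0,0.01,0.0007],"yaw":0},
    {"linear":[0,0.0105,0.0007],"yaw":0}
  ]
}}

```text
t: 21.7
tool_pos: [0.5865, 0.0034, 0.0354]
orientation: [-1.337, 0.967, -0.977]
force: [0.1, -0.3, -0.7]
opening: 0.0371
```

```bash
python3 - <<'E'
from plant import robot
from h import *
s=robot.read_state();info(s)
s=settle(robot,2)
E
```

```text
t 21.70 pos [0.5865 0.0034 0.0354] jaw 0.3168 ydir [ 0.0079  0.001  -1.    ] F [ 0.1 -0.3 -0.7] op 0.0371 q6 -0.40
t 21.80 pos [0.5866 0.0035 0.0356] jaw 0.3169 ydir [ 8.2e-03  9.0e-04 -1.0e+00] F [-0.1 -0.3  0.2] op 0.0374 q6 -0.40
```

>>> {"api": "carry_out", "payload": {
  "increments": [
    {"linear":[0,0.0,0],"yaw":0},
    {"linear":[0,0.0,0],"yaw":0},
    {"linear":[0,0.0,0],"yaw":0},
    {"linear":[0,0.0,0],"yaw":0},
    {"linear":[0,0.0,0],"yaw":0}
  ],
  "gripper": 0.0,
  "newtons": 40
}}

```text
t: 22.42
tool_pos: [0.5862, 0.0034, 0.0358]
orientation: [-1.338, 0.967, -0.976]
force: [-4.3, -1.9, 5.8]
opening: 0.0137
```

```bash
python3 - <<'E'
from plant import robot
from h import *
s=robot.read_state();info(s)
E
```

```text
t 22.43 pos [0.5862 0.0034 0.0358] jaw 0.3170 ydir [ 7.3e-03  7.0e-04 -1.0e+00] F [-4.3 -1.9  5.8] op 0.0137 q6 -0.40
```

>>> {"api": "carry_out", "payload": {
  "increments": [
    {"linear":[0,-0.005,0],"yaw":0},
    {"linear":[0,-0.01,0],"yaw":-0.1},
    {"linear":[0,-0.012,0],"yaw":-0.27},
    {"linear":[0,-0.012,0],"yaw":-0.44},
    {"linear":[0,-0.012,0],"yaw":-0.61}
  ]
}}

```text
t: 23.05
tool_pos: [0.5851, 0.0036, 0.0467]
orientation: [-1.51, 0.496, -0.503]
force: [-0.5, -0.6, -7.6]
opening: 0.0138
```

```bash
python3 - <<'E'
from plant import robot
from h import *
s=robot.read_state();info(s)
s=settle(robot,1)
im=robot.read_camera("side");cv2.imwrite("pics/s_c2.png",im)
s=settle(robot,0)
E
```

```text
t 23.05 pos [0.5851 0.0036 0.0467] jaw 0.9326 ydir [ 0.0053  0.0011 -1.    ] F [-0.5 -0.6 -7.6] op 0.0138 q6 -1.02
t 23.10 pos [0.5851 0.0036 0.0466] jaw 0.9412 ydir [ 0.0052  0.001  -1.    ] F [ 0.5  0.2 -7.5] op 0.0137 q6 -1.02
t 23.15 pos [0.5851 0.0035 0.0467] jaw 0.9292 ydir [ 0.0053  0.001  -1.    ] F [-0.1 -0.3 -7.1] op 0.0137 q6 -1.01
```

View pics/s_c2.png

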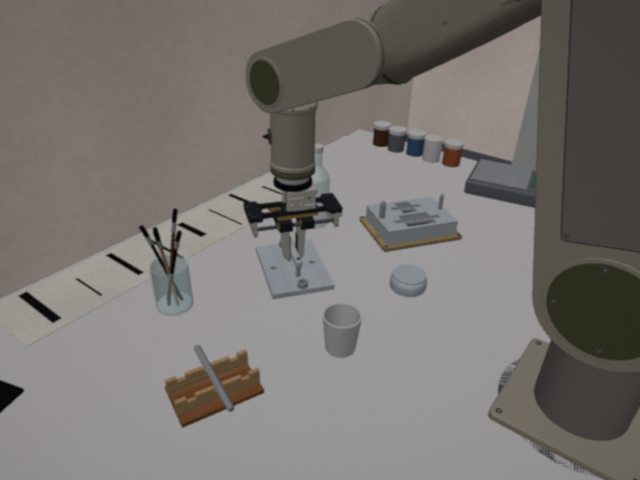

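>>> {"api": "carry_out", "payload": {
  "increments": [
    {"linear":[0,0.004,0],"yaw":0},
    {"linear":[0,0.007,0],"yaw":0},
    {"linear":[0,0.009,0],"yaw":0},
    {"linear":[0,0.0105,0],"yaw":0},
    {"linear":[0,0.0115,0],"yaw":0}
  ]
}}

```text
t: 23.78
tool_pos: [0.5852, 0.0036, 0.0359]
orientation: [-1.509, 0.499, -0.506]
force: [-7.3, 0.1, 6.1]
opening: 0.0138
```

```bash
python3 - <<'E'
from plant import robot
from h import *
s=robot.read_state();info(s)
s=settle(robot,1)
E
```

```text
t 23.77 pos [0.5852 0.0036 0.0359] jaw 0.9290 ydir [ 0.0051  0.001  -1.    ] F [-7.3  0.1  6.1] op 0.0138 q6 -1.01
t 23.82 pos [0.5852 0.0036 0.0359] jaw 0.9291 ydir [ 0.0052  0.001  -1.    ] F [-4.4  0.6 -0.4] op 0.0133 q6 -1.01
```

>>> {"api": "carry_out", "payload": {
  "increments": [
    {"linear":[0,0,0],"yaw":0},
    {"linear":[0,0,0],"yaw":0},
    {"linear":[0,-0.012,0],"yaw":0},
    {"linear":[0,-0.03,0],"yaw":0},
    {"linear":[0,-0.04,0],"yaw":0.18}
  ],
  "gripper": 0.4
}}

```text
t: 24.45
tool_pos: [0.5863, 0.0034, 0.0787]
orientation: [-1.469, 0.638, -0.65]
force: [-0.7, -0.6, 0.2]
opening: 0.0372
```

```bash
python3 - <<'E'
from plant import robot
from h import *
s=robot.read_state();info(s)
s=settle(robot,3)
E
```

```text
t 24.45 pos [0.5863 0.0034 0.0787] jaw 0.7459 ydir [ 8.3e-03  7.0e-04 -1.0e+00] F [-0.7 -0.6  0.2] op 0.0372 q6 -0.83
t 24.60 pos [0.5863 0.0034 0.078 ] jaw 0.7519 ydir [ 8.4e-03  7.0e-04 -1.0e+00] F [-0.7  0.9  0.5] op 0.0370 q6 -0.83
```

>>> {"api": "carry_out", "payload": {
  "increments": [
    {"linear":[0,0,0],"yaw":0.185},
    {"linear":[0,0,0],"yaw":0.37},
    {"linear":[0,0,0],"yaw":0.555},
    {"linear":[0,0,0],"yaw":0.74},
    {"linear":[0,0,0],"yaw":0.925}
  ]
}}

```text
t: 25.22
tool_pos: [0.5861, 0.0034, 0.0778]
orientation: [-1.115, 1.331, -1.339]
force: [0.2, -0.0, 0.2]
opening: 0.0373
```

>>> {"api": "carry_out", "payload": {
  "increments": [
    {"linear":[0,0,0],"yaw":0.185},
    {"linear":[0,0,0],"yaw":0.37},
    {"linear":[0,0,0],"yaw":0.555},
    {"linear":[0,0,0],"yaw":0.74},
    {"linear":[0,0,0],"yaw":0.925}
  ]
}}

```text
t: 25.85
tool_pos: [0.5858, 0.0035, 0.0776]
orientation: [-0.461, 1.956, -1.958]
force: [0.3, 0.6, -0.1]
opening: 0.0368
```

>>> {"api": "carry_out", "payload": {
  "increments": [
    {"linear":[0,0,0],"yaw":0.185},
    {"linear":[0,0,0],"yaw":0.37},
    {"linear":[0,0,0],"yaw":0.555},
    {"linear":[0,0,0],"yaw":0.74},
    {"linear":[0,0,0],"yaw":0.925}
  ]
}}

```text
t: 26.48
tool_pos: [0.5856, 0.0035, 0.0774]
orientation: [-0.465, -1.973, 1.968]
force: [0.4, 0.9, 0.1]
opening: 0.0369
```

```bash
python3 - <<'E'
from plant import robot
from h import *
s=robot.read_state();info(s)
s=settle(robot,1)
goto(s,[.5852,.0036,.06],-2.2126)
E
```

```text
t 26.48 pos [0.5856 0.0035 0.0774] jaw -2.0274 ydir [ 7.e-03  8.e-04 -1.e+00] F [0.4 0.9 0.1] op 0.0369 q6 1.94
t 26.52 pos [0.5856 0.0034 0.0774] jaw -2.0372 ydir [ 7.1e-03  8.0e-04 -1.0e+00] F [ 0.2  0.8 -0.5] op 0.0373 q6 1.95
GOTO [0.0006, 0.0174, 0.0001] 0.1754 q6~ 2.22
```

>>> {"api": "carry_out", "payload": {
  "increments": [
    {"linear":[0.0004,-0.01,0],"yaw":0.17},
    {"linear":[0.0004,-0.025,0],"yaw":0.175},
    {"linear":[0.0004,-0.04,0],"yaw":0.175},
    {"linear":[0.0004,-0.05,0],"yaw":0.175},
    {"linear":[0.0004,-0.05,0],"yaw":0.175}
  ]
}}

```text
t: 27.15
tool_pos: [0.5858, 0.0035, 0.129]
orientation: [-0.624, -1.861, 1.854]
force: [0.1, -0.1, 0.1]
opening: 0.0375
```

```bash
python3 - <<'E'
from plant import robot
from h import *
s=settle(robot,5)
p=robot.camera_params("wrist");im=robot.read_camera("wrist");cv2.imwrite("pics/w_c3.png",im)
s=settle(robot,0)
goto(s,[.5852,.0036,.06],-2.2126)
E
```

```text
t 27.40 pos [0.5844 0.0036 0.1266] jaw -2.2118 ydir [ 5.7e-03  9.0e-04 -1.0e+00] F [ 0.4 -0.4  0.3] op 0.0376 q6 2.13
t 27.45 pos [0.5844 0.0036 0.1267] jaw -2.2119 ydir [ 5.8e-03  9.0e-04 -1.0e+00] F [-0.7  0.2 -0.1] op 0.0369 q6 2.13
GOTO [-0.0004, 0.0667, -0.0001] 0.0007 q6~ 2.22
```

View pics/w_c3.png

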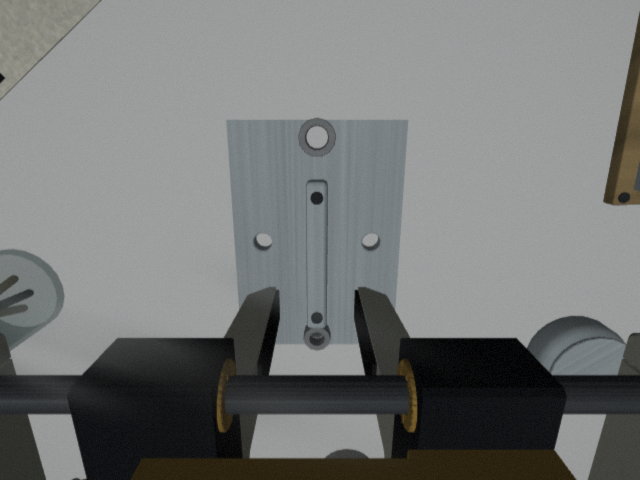

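```bash
python3 - <<'E'
from h import *
from plant import robot
im=cv2.imread("pics/w_c3.png")
cv2.imwrite("pics/wc3z.png",cv2.convertScaleAbs(cv2.resize(im[110:355,220:415],None,fx=2.4,fy=2.4,interpolation=cv2.INTER_CUBIC),alpha=1.4))
p=robot.camera_params("wrist")
c=[.5855,.0036,-2.2119+np.pi/2]
C=np.array([(90,64,12),(90,-64,12),(42,7,54),(52,7,54),(52,-7,54),(-52,7,54),(-52,-7,54),(78,0,24),(-78,0,24)])*.001
print((proj(p,place(c,C))-[220,110]+.5)*2.4)
E
```

```text
[[ 14.30317344  20.17454015]
 [450.82461519  19.96699636]
 [205.17388152 207.03410032]
 [204.81084677 168.86758555]
 [258.57643318 168.8779731 ]
 [208.18812002 523.92656761]
 [255.67791446 524.01151963]
 [232.17907952  63.26582785]
 [232.42009951 547.0518153 ]]
```

View pics/wc3z.png

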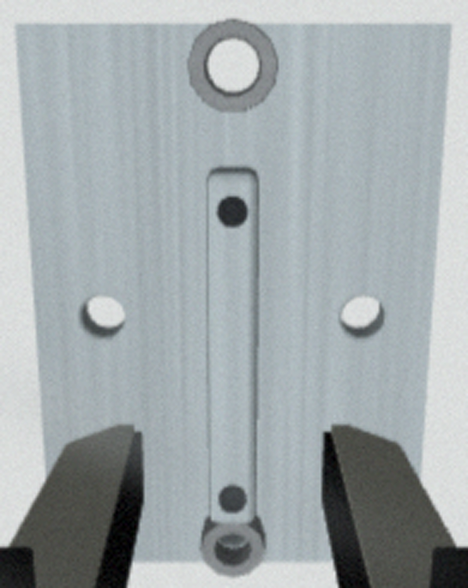

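>>> {"api": "carry_out", "payload": {
  "increments": [
    {"linear":[-0.0002,0.02,0],"yaw":0},
    {"linear":[-0.0002,0.06,0],"yaw":0}
  ]
}}

```text
t: 27.7
tool_pos: [0.5862, 0.0034, 0.0665]
orientation: [-0.624, -1.86, 1.853]
force: [0.5, -0.4, -1.1]
opening: 0.0371
```

```bash
python3 - <<'E'
from plant import robot
from h import *
s=settle(robot,0)
s=settle(robot,1)
s=settle(robot,1)
goto(s,[.5848,.0041,.0355],-2.2119)
E
```

```text
t 27.70 pos [0.5862 0.0034 0.0665] jaw -2.2118 ydir [ 8.9e-03  6.0e-04 -1.0e+00] F [ 0.5 -0.4 -1.1] op 0.0371 q6 2.13
t 27.75 pos [0.5811 0.0038 0.0588] jaw -2.2119 ydir [-0.0016  0.0015 -1.    ] F [-3.5 -0.3 -4.4] op 0.0371 q6 2.13
t 27.80 pos [0.5802 0.0039 0.0601] jaw -2.2118 ydir [-0.0045  0.0017 -1.    ] F [-1.6  0.2 -0.3] op 0.0373 q6 2.13
GOTO [-0.0037, 0.0245, -0.0029] 0.0001 q6~ 2.22
```

```bash
python3 - <<'E'
from plant import robot
from h import *
s=settle(robot,1)
goto(s,[.5848,.0041,.0355],-2.2119)
E
```

```text
t 27.85 pos [0.5817 0.0038 0.0627] jaw -2.2119 ydir [-0.0016  0.0015 -1.    ] F [0.1 0.7 0.7] op 0.0370 q6 2.13
GOTO [-0.0024, 0.0272, -0.0021] 0.0 q6~ 2.22
```

Nearly vertical now; use this pose as the base for a gentle descent.

>>> {"api": "carry_out", "payload": {
  "increments": [
    {"linear":[-0.002,0.008,-0.002],"yaw":0},
    {"linear":[-0.0024,0.016,-0.002],"yaw":0},
    {"linear":[-0.0024,0.023,-0.002],"yaw":0},
    {"linear":[-0.0024,0.027,-0.002],"yaw":0},
    {"linear":[-0.0024,0.027,-0.002],"yaw":0}
  ]
}}

```text
t: 28.48
tool_pos: [0.5845, 0.004, 0.0355]
orientation: [-0.613, -1.853, 1.852]
force: [-0.2, -0.8, 0.1]
opening: 0.0374
```

```bash
python3 - <<'E'
from plant import robot
from h import *
s=settle(robot,0)
s=settle(robot,4)
goto(s,[.5848,.0041,.0355],-2.2119)
E
```

```text
t 28.48 pos [0.5845 0.004  0.0355] jaw -2.2118 ydir [-0.0021  0.0015 -1.    ] F [-0.2 -0.8  0.1] op 0.0374 q6 2.13
t 28.68 pos [0.585  0.004  0.0361] jaw -2.2119 ydir [-0.001   0.0015 -1.    ] F [0.1 0.4 0.2] op 0.0373 q6 2.13
GOTO [0.0002, 0.0006, 0.0001] 0.0 q6~ 2.22
```

Tool is level to 0.1°. Close.

>>> {"api": "carry_out", "payload": {
  "increments": [
    {"linear":[0,0.0003,0],"yaw":0},
    {"linear":[0,0.0003,0],"yaw":0},
    {"linear":[0,0.0003,0],"yaw":0},
    {"linear":[0,0.0003,0],"yaw":0},
    {"linear":[0,0.0003,0],"yaw":0}
  ],
  "gripper": 0.0,
  "newtons": 50
}}

```text
t: 29.3
tool_pos: [0.585, 0.0039, 0.0359]
orientation: [-0.614, -1.854, 1.852]
force: [-1.1, -1.3, 1.2]
opening: 0.0135
```

```bash
python3 - <<'E'
from plant import robot
from h import *
s=settle(robot,0)
E
```

```text
t 29.30 pos [0.585  0.0039 0.0359] jaw -2.2118 ydir [-0.0011  0.0013 -1.    ] F [-1.1 -1.3  1.2] op 0.0135 q6 2.13
```

>>> {"api": "carry_out", "payload": {
  "increments": [
    {"linear":[0,-0.01,0],"yaw":0},
    {"linear":[0,-0.035,0],"yaw":0},
    {"linear":[0,-0.065,0],"yaw":0},
    {"linear":[0,-0.09,0],"yaw":0},
    {"linear":[0,-0.1,0],"yaw":0}
  ]
}}

```text
t: 29.92
tool_pos: [0.5856, 0.0038, 0.1373]
orientation: [-0.615, -1.855, 1.852]
force: [0.2, -0.7, -7.9]
opening: 0.0133
```

```bash
python3 - <<'E'
from plant import robot
from h import *
s=settle(robot,0)
s=settle(robot,4)
s=settle(robot,2)
goto(s,[.47,-.1,.18],-1.5)
E
```

```text
t 29.93 pos [0.5856 0.0038 0.1373] jaw -2.2118 ydir [ 5.0e-04  1.3e-03 -1.0e+00] F [ 0.2 -0.7 -7.9] op 0.0133 q6 2.13
t 30.12 pos [0.5843 0.0039 0.1345] jaw -2.2118 ydir [-0.0031  0.0015 -1.    ] F [ 0.2  0.1 -7.6] op 0.0137 q6 2.13
t 30.23 pos [0.584  0.0039 0.1341] jaw -2.2119 ydir [-0.0041  0.0016 -1.    ] F [ 0.4 -0.4 -8.2] op 0.0134 q6 2.13
GOTO [0.0294, -0.0456, 0.1514] -0.7119 q6~ 1.29
```

>>> {"api": "carry_out", "payload": {
  "increments": [
    {"linear":[0.004,-0.012,0.02],"yaw":-0.12},
    {"linear":[0.011,-0.024,0.055],"yaw":-0.28},
    {"linear":[0.018,-0.036,0.095],"yaw":-0.44},
    {"linear":[0.025,-0.045,0.13],"yaw":-0.6},
    {"linear":[0.0294,-0.045,0.151],"yaw":-0.71}
  ]
}}

```text
t: 30.85
tool_pos: [0.4692, -0.1006, 0.1793]
orientation: [-0.084, 2.188, -2.185]
force: [0.7, -0.2, -8.2]
opening: 0.0135
```

```bash
python3 - <<'E'
from plant import robot
from h import *
s=settle(robot,0)
s=settle(robot,2)
goto(s,[*m[:2],.18],-.6043)
E
```

```text
t 30.85 pos [ 0.4692 -0.1006  0.1793] jaw -1.4984 ydir [-0.0042  0.0013 -1.    ] F [ 0.7 -0.2 -8.2] op 0.0135 q6 1.18
t 30.95 pos [ 0.4685 -0.1008  0.1785] jaw -1.5014 ydir [-0.0059  0.0014 -1.    ] F [ 0.3  0.3 -7.3] op 0.0135 q6 1.18
GOTO [0.003, -0.0019, 0.2189] -0.8971 q6~ 0.02
```

>>> {"api": "carry_out", "payload": {
  "increments": [
    {"linear":[0.0,-0.005,0.03],"yaw":-0.13},
    {"linear":[0.001,-0.01,0.08],"yaw":-0.31},
    {"linear":[0.002,-0.01,0.13],"yaw":-0.49},
    {"linear":[0.003,-0.01,0.175],"yaw":-0.67},
    {"linear":[0.003,-0.01,0.21],"yaw":-0.84}
  ]
}}

```text
t: 31.58
tool_pos: [0.4801, -0.3118, 0.1868]
orientation: [-0.828, 1.681, -1.672]
force: [0.3, -0.4, -7.5]
opening: 0.0134
```

```bash
python3 - <<'E'
from plant import robot
from h import *
s=settle(robot,0)
s=settle(robot,4)
goto(s,[*m[:2],.16],-.6043)
E
```

```text
t 31.57 pos [ 0.4801 -0.3118  0.1868] jaw -0.6580 ydir [-0.0069  0.0024 -1.    ] F [ 0.3 -0.4 -7.5] op 0.0134 q6 -0.01
t 31.77 pos [ 0.48   -0.3103  0.1868] jaw -0.6651 ydir [-0.0073  0.0033 -1.    ] F [-0.4  0.1 -7.7] op 0.0134 q6 0.00
GOTO [0.0067, 0.0267, 0.0064] -0.0608 q6~ 0.02
```

>>> {"api": "carry_out", "payload": {
  "increments": [
    {"linear":[0.003,-0.01,0.003],"yaw":-0.03},
    {"linear":[0.0067,-0.045,0.0064],"yaw":-0.06}
  ]
}}

```text
t: 32.02
tool_pos: [0.4802, -0.3176, 0.2296]
orientation: [-0.869, 1.651, -1.629]
force: [0.6, -0.7, -7.4]
opening: 0.0138
```

```bash
python3 - <<'E'
from plant import robot
from h import *
s=settle(robot,0)
s=settle(robot,1)
E
```

```text
t 32.02 pos [ 0.4802 -0.3176  0.2296] jaw -0.6030 ydir [-0.0118  0.0071 -0.9999] F [ 0.6 -0.7 -7.4] op 0.0138 q6 -0.07
t 32.08 pos [ 0.4827 -0.3202  0.2375] jaw -0.6017 ydir [-0.0035  0.     -1.    ] F [ 1.  -1.2 -0.6] op 0.0134 q6 -0.07
```

```bash
python3 - <<'E'
from plant import robot
from h import *
s=settle(robot,1)
goto(s,[*m[:2],.18],-.6043)
E
```

```text
t 32.12 pos [ 0.4836 -0.3207  0.2369] jaw -0.6039 ydir [-9.0e-04 -1.8e-03 -1.0e+00] F [ 1.3 -0.2 -5.4] op 0.0140 q6 -0.07
GOTO [0.0005, 0.0569, -0.0031] 0.0004 q6~ 0.02
```

>>> {"api": "carry_out", "payload": {
  "increments": [
    {"linear":[0.0003,0.012,-0.002],"yaw":0},
    {"linear":[0.0005,0.035,-0.003],"yaw":0},
    {"linear":[0.0005,0.06,-0.003],"yaw":0},
    {"linear":[0.0005,0.077,-0.003],"yaw":0},
    {"linear":[0.0005,0.083,-0.003],"yaw":0}
  ]
}}

```text
t: 32.75
tool_pos: [0.4796, -0.3184, 0.1513]
orientation: [-0.864, 1.642, -1.637]
force: [0.1, 0.5, -6.3]
opening: 0.0135
```

```bash
python3 - <<'E'
from plant import robot
from h import *
s=settle(robot,0)
s=settle(robot,4)
p=robot.camera_params("wrist");im=robot.read_camera("wrist");cv2.imwrite("pics/w_c4.png",im)
np.save("wc4.npy",{"s":s,"p":p},allow_pickle=True)
im=robot.read_camera("side");cv2.imwrite("pics/s_c4.png",im)
s=settle(robot,0)
goto(s,[*m[:2],.14],-.6043)
E
```

```text
t 32.75 pos [ 0.4796 -0.3184  0.1513] jaw -0.6039 ydir [-3.8e-03  5.0e-04 -1.0e+00] F [ 0.1  0.5 -6.3] op 0.0135 q6 -0.07
t 32.95 pos [ 0.4812 -0.3199  0.1548] jaw -0.6040 ydir [ 1.0e-04 -2.6e-03 -1.0e+00] F [ 0.6  0.5 -7. ] op 0.0140 q6 -0.07
t 33.05 pos [ 0.4814 -0.3201  0.1552] jaw -0.6040 ydir [ 8.0e-04 -3.2e-03 -1.0e+00] F [ 1.1 -1.1 -6.6] op 0.0136 q6 -0.07
GOTO [-0.0002, 0.0152, -0.001] 0.0003 q6~ 0.02
```

View pics/w_c4.png

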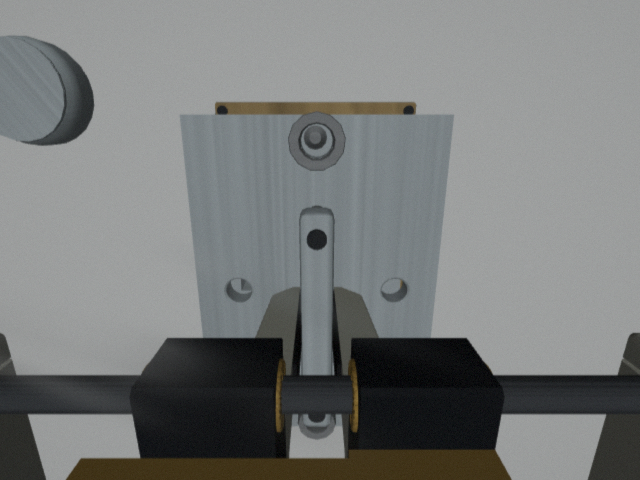

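View pics/s_c4.png

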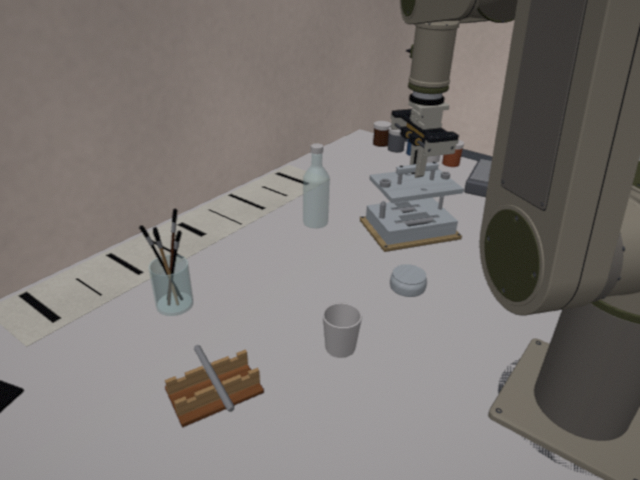

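```bash
python3 - <<'E'
from h import *
im=cv2.imread("pics/w_c4.png")
cv2.imwrite("pics/wc4z.png",cv2.convertScaleAbs(cv2.resize(im[95:305,175:460],None,fx=2.8,fy=2.8,interpolation=cv2.INTER_CUBIC),alpha=1.5))
cv2.imwrite("pics/wc4y.png",cv2.convertScaleAbs(cv2.resize(im[105:250,275:360],None,fx=4.1,fy=4.1,interpolation=cv2.INTER_CUBIC),alpha=1.7))
d=np.load("wc4.npy",allow_pickle=True).item();p=d["p"];s=d["s"]
z=s["tool_pos"][2]-.0359
R=tool(s);T=lambda P:s["tool_pos"]+np.array(P)@R.T
# tool-frame model, cover x -> -tool x, cover y -> -tool z?
L=np.array([(90,64,12),(90,-64,12),(78,0,24),(42,7,54),(52,7,54),(52,-7,54),(0,42,12),(0,-42,12)])*.001
tf=np.c_[-L[:,0],.0359-L[:,2],-L[:,1]]
u=proj(p,T(tf));print(u,"\n",(u-[175,95]+.5)*2.8)
print("pins",(proj(p,place(m,[(.078,0,.09),(.078,0,.083)]))-[275,105]+.5)*4.1,"bush",(proj(p,T([(-.078,.0359-.024,0),(-.078,.0359,0)]))-[275,105]+.5)*4.1)
E
```

```text
[[179.53945691 113.27808307]
 [453.11977041 113.18156384]
 [316.33683201 140.63403273]
 [298.75793181 236.89623726]
 [298.38281506 212.25620399]
 [334.31421984 212.24319492]
 [238.68082945 289.75122272]
 [394.13490699 289.69381477]] 
 [[ 14.11047933  52.5786326 ]
 [780.13535714  52.30837874]
 [397.14312964 129.17529164]
 [347.92220907 398.70946433]
 [346.87188217 329.71737117]
 [447.47981554 329.68094578]
 [179.70632245 546.70342362]
 [614.97773957 546.54268136]]
pins [[166.35291842 134.75268271]
 [166.44400702 133.57730603]] bush [[171.53101126 148.14953419]
 [171.57841912 142.17355237]]
```

View pics/wc4z.png

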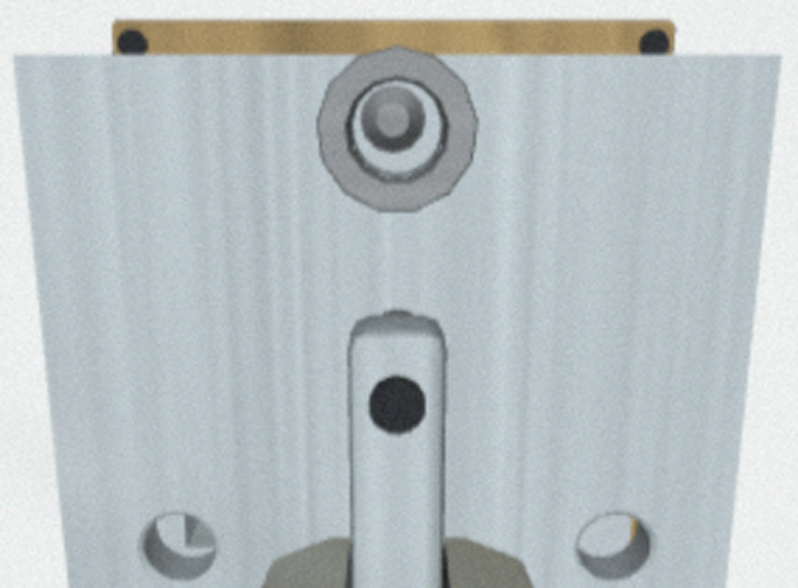

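View pics/wc4y.png

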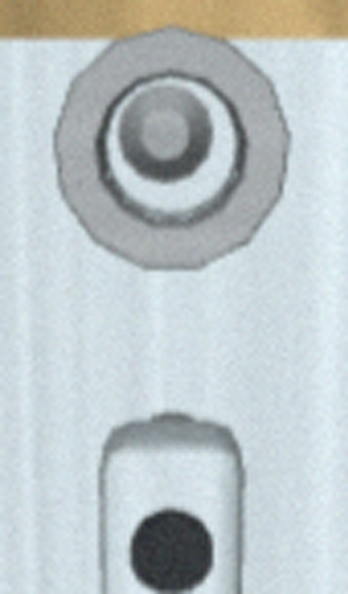

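```bash
cat >> h.py <<'E'
tgt=lambda z: place(m,[(.0005,.0002,z)])[0]
E
python3 - <<'E'
from plant import robot
from h import *
s=settle(robot,0)
goto(s,tgt(.136),-.6043)
E
```

```text
t 33.05 pos [ 0.4814 -0.3201  0.1552] jaw -0.6040 ydir [ 8.0e-04 -3.2e-03 -1.0e+00] F [ 1.1 -1.1 -6.6] op 0.0136 q6 -0.07
GOTO [-0.0007, 0.0192, -0.0012] 0.0003 q6~ 0.02
```

>>> {"api": "carry_out", "payload": {
  "increments": [
    {"linear":[-0.0004,0.004,-0.001],"yaw":0},
    {"linear":[-0.0007,0.008,-0.0012],"yaw":0},
    {"linear":[-0.0007,0.012,-0.0012],"yaw":0},
    {"linear":[-0.0007,0.016,-0.0012],"yaw":0},
    {"linear":[-0.0007,0.019,-0.0012],"yaw":0}
  ]
}}

```text
t: 33.67
tool_pos: [0.4807, -0.3188, 0.1358]
orientation: [-0.861, 1.636, -1.641]
force: [-0.6, 0.2, -7.7]
opening: 0.0134
```

```bash
python3 - <<'E'
from plant import robot
from h import *
s=settle(robot,0)
s=settle(robot,2)
p=robot.camera_params("wrist")
im=robot.read_camera("wrist")
cv2.imwrite("pics/wc5.png",cv2.convertScaleAbs(cv2.resize(im[95:255,215:415],None,fx=3.7,fy=3.7,interpolation=cv2.INTER_CUBIC),alpha=1.7))
s=settle(robot,0)
goto(s,tgt(.132),-.6043)
R=tool(s);T=lambda P:s["tool_pos"]+np.array(P)@R.T
print("pins",(proj(p,place(m,[(.078,0,.09)]))-[215,95]+.5)*3.7,"bush top,bottom",(proj(p,T([(-.078,.0359-.024,0),(-.078,.0359,0)]))-[215,95]+.5)*3.7)
E
```

```text
t 33.67 pos [ 0.4807 -0.3188  0.1358] jaw -0.6040 ydir [ 4.0e-04 -2.9e-03 -1.0e+00] F [-0.6  0.2 -7.7] op 0.0134 q6 -0.07
t 33.77 pos [ 0.4806 -0.3187  0.1356] jaw -0.6040 ydir [ 0.     -0.0026 -1.    ] F [ 0.3 -0.4 -7.5] op 0.0136 q6 -0.07
t 33.83 pos [ 0.4807 -0.3188  0.1359] jaw -0.6040 ydir [ 4.0e-04 -2.9e-03 -1.0e+00] F [-0.1  0.7 -6.8] op 0.0136 q6 -0.07
GOTO [-0.0, 0.0039, 0.0001] 0.0003 q6~ 0.02
pins [[380.25418795 166.26591097]] bush top,bottom [[378.6277774  170.85955364]
 [378.5341192  165.44579984]]
```

View pics/wc5.png

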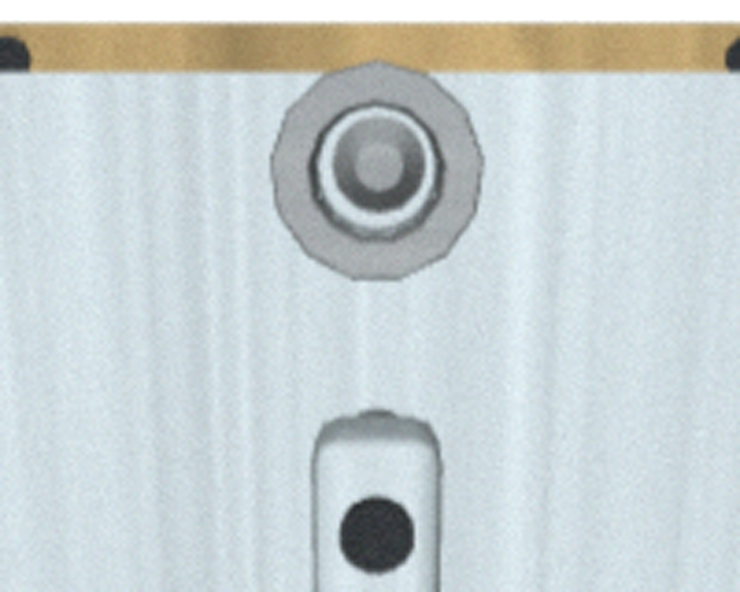

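>>> {"api": "carry_out", "payload": {
  "increments": [
    {"linear":[-0.0002,0.003,0.0002],"yaw":0},
    {"linear":[-0.0002,0.006,0.0002],"yaw":0},
    {"linear":[-0.0002,0.009,0.0002],"yaw":0},
    {"linear":[-0.0002,0.012,0.0002],"yaw":0},
    {"linear":[-0.0002,0.015,0.0002],"yaw":0}
  ]
}}

```text
t: 34.45
tool_pos: [0.4809, -0.3188, 0.1207]
orientation: [-0.861, 1.637, -1.641]
force: [-0.1, 0.1, -8.2]
opening: 0.0134
```

```bash
python3 - <<'E'
from plant import robot
from h import *
s=settle(robot,0)
s=settle(robot,2)
im=robot.read_camera("wrist")
cv2.imwrite("pics/wc6.png",cv2.convertScaleAbs(cv2.resize(im[95:255,215:415],None,fx=3.7,fy=3.7,interpolation=cv2.INTER_CUBIC),alpha=1.7))
s=settle(robot,0);goto(s,tgt(.1),-.6043)
E
```

```text
t 34.45 pos [ 0.4809 -0.3188  0.1207] jaw -0.6041 ydir [ 3.0e-04 -2.8e-03 -1.0e+00] F [-0.1  0.1 -8.2] op 0.0134 q6 -0.07
t 34.55 pos [ 0.4807 -0.3186  0.1204] jaw -0.6040 ydir [-3.0e-04 -2.4e-03 -1.0e+00] F [ 0.3 -0.2 -6.9] op 0.0137 q6 -0.07
t 34.60 pos [ 0.4808 -0.3187  0.1206] jaw -0.6041 ydir [-0.     -0.0025 -1.    ] F [-0.6  0.5 -7.4] op 0.0137 q6 -0.07
GOTO [0.0001, 0.0206, 0.0001] 0.0002 q6~ 0.02
```

View pics/wc6.png

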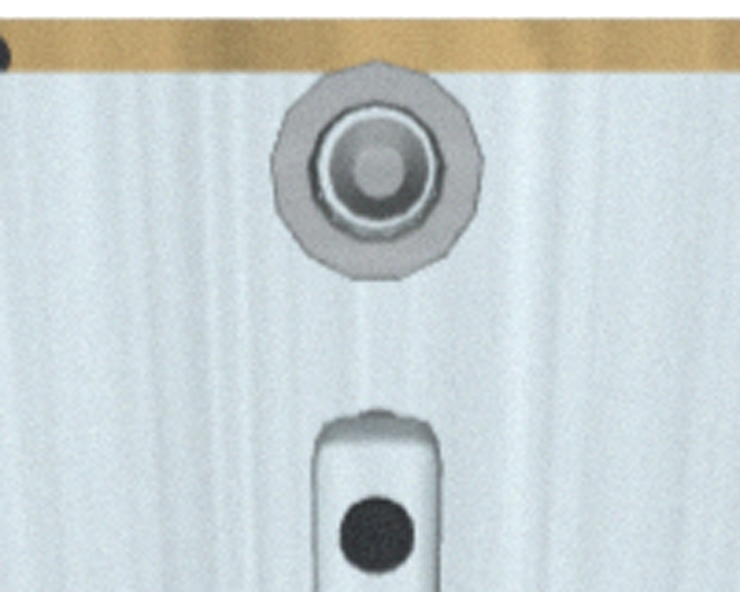

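>>> {"api": "carry_out", "payload": {
  "increments": [
    {"linear":[-0.0001,0.003,0.0002],"yaw":0},
    {"linear":[-0.0001,0.006,0.0002],"yaw":0},
    {"linear":[-0.0001,0.009,0.0002],"yaw":0},
    {"linear":[-0.0001,0.012,0.0002],"yaw":0},
    {"linear":[-0.0001,0.015,0.0002],"yaw":0}
  ]
}}

```text
t: 35.22
tool_pos: [0.481, -0.3187, 0.1054]
orientation: [-0.861, 1.637, -1.641]
force: [-0.6, -0.9, -7.2]
opening: 0.0134
```

```bash
python3 - <<'E'
from plant import robot
from h import *
s=settle(robot,0)
s=settle(robot,2)
im=robot.read_camera("wrist")
cv2.imwrite("pics/wc7.png",cv2.convertScaleAbs(cv2.resize(im[95:255,215:415],None,fx=3.7,fy=3.7,interpolation=cv2.INTER_CUBIC),alpha=1.7))
s=settle(robot,0);goto(s,tgt(.084),-.6043)
E
```

```text
t 35.23 pos [ 0.481  -0.3187  0.1054] jaw -0.6040 ydir [-1.0e-04 -2.5e-03 -1.0e+00] F [-0.6 -0.9 -7.2] op 0.0134 q6 -0.07
t 35.33 pos [ 0.4808 -0.3185  0.105 ] jaw -0.6040 ydir [-7.e-04 -2.e-03 -1.e+00] F [ 0.1 -0.1 -7. ] op 0.0134 q6 -0.07
t 35.38 pos [ 0.4809 -0.3186  0.1053] jaw -0.6040 ydir [-4.0e-04 -2.2e-03 -1.0e+00] F [-1.  -0.1 -6.8] op 0.0138 q6 -0.07
GOTO [0.0002, 0.0213, 0.0001] 0.0003 q6~ 0.02
```

View pics/wc7.png

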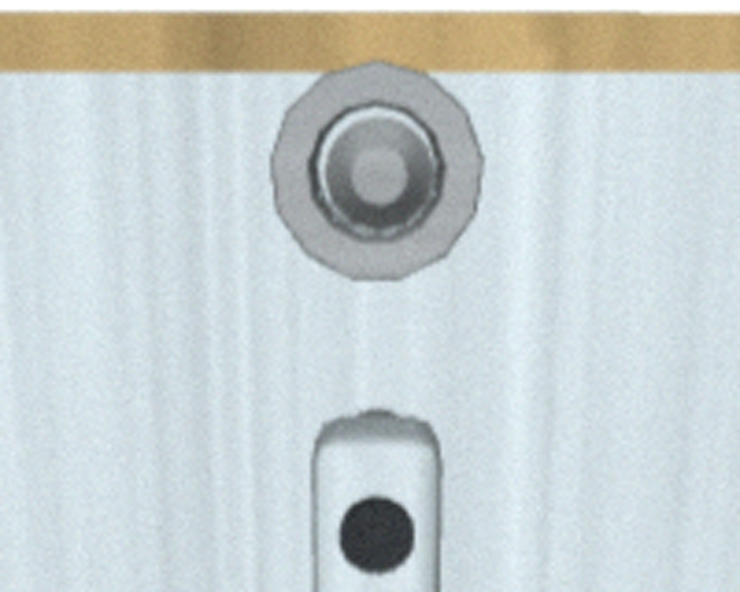

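>>> {"api": "carry_out", "payload": {
  "increments": [
    {"linear":[0.0003,0.003,0.0002],"yaw":0},
    {"linear":[0.0003,0.006,0.0002],"yaw":0},
    {"linear":[0.0003,0.009,0.0002],"yaw":0},
    {"linear":[0.0003,0.012,0.0002],"yaw":0},
    {"linear":[0.0003,0.015,0.0002],"yaw":0}
  ]
}}

```text
t: 36.0
tool_pos: [0.4808, -0.319, 0.0901]
orientation: [-0.862, 1.638, -1.641]
force: [-0.0, 0.4, -7.9]
opening: 0.0137
```

```bash
python3 - <<'E'
from plant import robot
from h import *
s=settle(robot,0)
s=settle(robot,2)
goto(s,tgt(.084),-.6043);print(s["wrist_torque"])
E
```

```text
t 36.00 pos [ 0.4808 -0.319   0.0901] jaw -0.6040 ydir [-5.0e-04 -2.1e-03 -1.0e+00] F [-0.   0.4 -7.9] op 0.0137 q6 -0.07
t 36.10 pos [ 0.4806 -0.3188  0.0898] jaw -0.6040 ydir [-0.0011 -0.0017 -1.    ] F [ 0.2  0.2 -7.7] op 0.0137 q6 -0.07
GOTO [-0.0001, 0.0058, 0.0002] 0.0003 q6~ 0.02
[-0.00058009 -0.0272203  -0.04861011]
```

Free-sliding, 6 mm to go; slow down to touch.

>>> {"api": "carry_out", "payload": {
  "increments": [
    {"linear":[0,0.0015,0],"yaw":0},
    {"linear":[0,0.003,0],"yaw":0},
    {"linear":[0,0.004,0],"yaw":0},
    {"linear":[0,0.005,0],"yaw":0},
    {"linear":[0,0.0055,0],"yaw":0}
  ]
}}

```text
t: 36.72
tool_pos: [0.4806, -0.3188, 0.0842]
orientation: [-0.862, 1.638, -1.64]
force: [0.1, 0.5, -7.7]
opening: 0.0137
```

```bash
python3 - <<'E'
from plant import robot
from h import *
s=settle(robot,0)
s=settle(robot,2)
E
```

```text
t 36.73 pos [ 0.4806 -0.3188  0.0842] jaw -0.6040 ydir [-0.0012 -0.0017 -1.    ] F [ 0.1  0.5 -7.7] op 0.0137 q6 -0.07
t 36.83 pos [ 0.4806 -0.3188  0.0842] jaw -0.6040 ydir [-0.0012 -0.0016 -1.    ] F [-0.5 -0.2 -7.6] op 0.0135 q6 -0.07
```

>>> {"api": "carry_out", "payload": {
  "increments": [
    {"linear":[0,0.0004,0],"yaw":0},
    {"linear":[0,0.0008,0],"yaw":0},
    {"linear":[0,0.0012,0],"yaw":0},
    {"linear":[0,0.0014,0],"yaw":0}
  ]
}}

```text
t: 37.33
tool_pos: [0.4806, -0.3189, 0.0839]
orientation: [-0.862, 1.638, -1.64]
force: [-5.8, 3.8, 5.5]
opening: 0.0138
```

```bash
python3 - <<'E'
from plant import robot
from h import *
s=settle(robot,0)
s=settle(robot,2)
E
```

```text
t 37.33 pos [ 0.4806 -0.3189  0.0839] jaw -0.6040 ydir [-0.001  -0.0018 -1.    ] F [-5.8  3.8  5.5] op 0.0138 q6 -0.07
t 37.42 pos [ 0.4806 -0.3189  0.0839] jaw -0.6040 ydir [-0.001  -0.0018 -1.    ] F [-5.5  4.4  3.6] op 0.0135 q6 -0.07
```

>>> {"api": "carry_out", "payload": {
  "increments": [
    {"linear":[0,0,0],"yaw":0},
    {"linear":[0,0,0],"yaw":0},
    {"linear":[0,0,0],"yaw":0},
    {"linear":[0,0,0],"yaw":0}
  ],
  "gripper": 0.4
}}

```text
t: 37.92
tool_pos: [0.4808, -0.319, 0.084]
orientation: [-0.862, 1.638, -1.64]
force: [-0.1, -0.1, -0.6]
opening: 0.0374
```

```bash
python3 - <<'E'
from plant import robot
from h import *
s=settle(robot,0)
E
```

```text
t 37.92 pos [ 0.4808 -0.319   0.084 ] jaw -0.6040 ydir [-7.0e-04 -2.1e-03 -1.0e+00] F [-0.1 -0.1 -0.6] op 0.0374 q6 -0.07
```

>>> {"api": "carry_out", "payload": {
  "increments": [
    {"linear":[0,-0.01,0],"yaw":0},
    {"linear":[0,-0.03,0],"yaw":0},
    {"linear":[0,-0.06,0],"yaw":0},
    {"linear":[0,-0.09,0],"yaw":0},
    {"linear":[0.03,-0.11,0],"yaw":0}
  ]
}}

```text
t: 38.55
tool_pos: [0.4654, -0.3432, 0.198]
orientation: [-0.862, 1.632, -1.641]
force: [-0.7, -0.8, 0.8]
opening: 0.037
```

```bash
python3 - <<'E'
from plant import robot
from h import *
s=settle(robot,3)
p=robot.camera_params("wrist");im=robot.read_camera("wrist");cv2.imwrite("pics/w_f.png",im)
C=np.array([(90,64,60),(90,-64,60),(78,0,72),(-90,64,60),(-90,-64,60),(52,7,102),(78,0,90)])*.001
print(proj(p,place(m,C)).round(1).tolist())
im=robot.read_camera("side");cv2.imwrite("pics/s_f.png",im)
cv2.imwrite("pics/s_fz.png",cv2.convertScaleAbs(cv2.resize(im[180:260,340:480],None,fx=5,fy=5,interpolation=cv2.INTER_CUBIC),alpha=1.4))
E
```

```text
t 38.70 pos [ 0.4644 -0.3451  0.1974] jaw -0.6057 ydir [ 0.0029 -0.0054 -1.    ] F [0.9 1.  0.2] op 0.0371 q6 -0.12
[[226.5, 75.2], [400.3, 75.0], [313.5, 91.1], [241.8, 297.9], [386.8, 297.3], [303.0, 129.4], [313.5, 88.6]]
```

View pics/w_f.png

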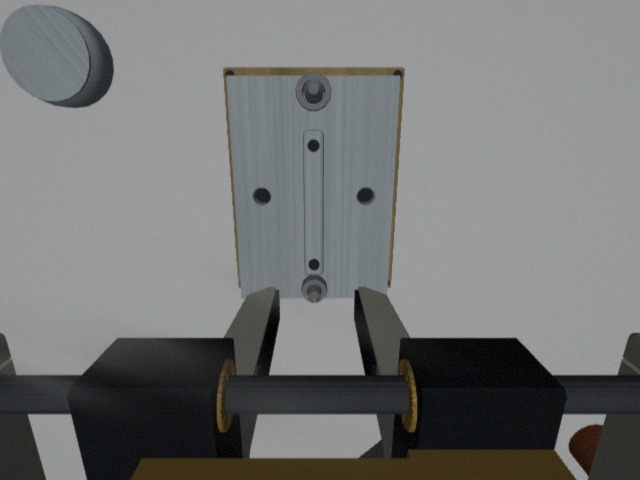

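View pics/s_f.png

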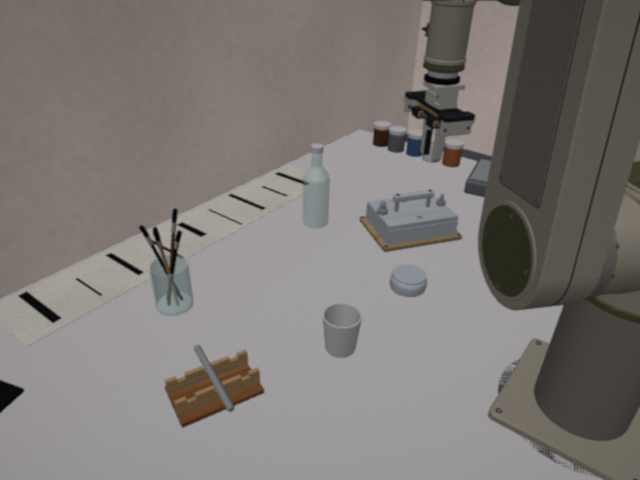

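View pics/s_fz.png

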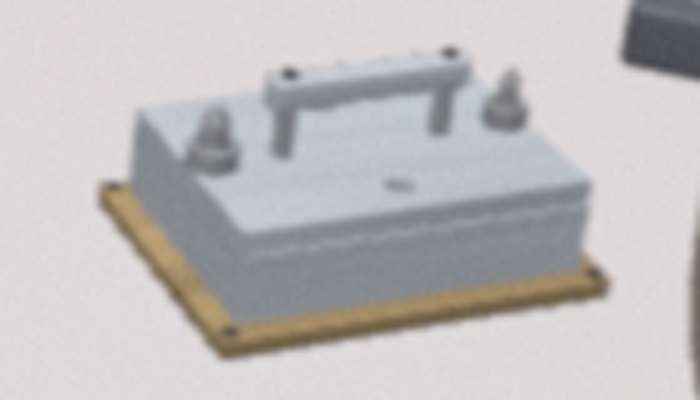

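The cover lies flush: its corners in the wrist view at (227,75), (400,75) and (242,298) match the closed-pose prediction. Both pins stand up through their bushings, the spare rod is in the rack, and the bystanders are where they were.

```bash
python3 - <<'E'
from plant import robot
print(robot.close_job())
E
```

```text
the job is handed in; nothing more can be done
None
```

The mould is ready and the job is handed in, at about 39 s of the 72 s allowed. The short rod and then the long rod went from the rack into their matching seats. The cover then went down both pins with its wide bushing on the thick pin, and I let go of it.

**Cover turn:** The last joint's range did not allow picking up and placing the cover in one grasp. I lifted it about 11 mm, turned it about 35° in place, set it down and regrasped it the other way round. I then carried it over and lowered it at about 3 mm per step.

**Last checks:**
- **Rods:** Each rod touched down at the height expected for a seated rod, with 7–10 N, and the wrist pictures showed both lying in their slots.
- **Lowering:** The force during the descent stayed at the plate's own weight of about 7–8 N, so I saw no sign of jamming. Contact came at the expected closed height.
- **Flush:** After letting go, the cover's corners in the wrist picture matched the closed position to about a pixel, and the side picture showed it flush with both pins through the bushings.
- **Surroundings:** The spare rod was still in the rack. The bottle, jar, tin and cup stood where they were, and the gripper was clear of everything.

**What disagreed:**
- The top and wrist cameras differed by about 1.6 mm on the mould's position. I used the wrist camera, and the fits confirmed it.
- The tool drifted up to about 1.6° off vertical in transit. I brought it back to within about 0.2° before placing the cover.

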